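# Pack the adapters into the insert tray and ring for pickup

### The job

Put the box cutter that was left on the packing tray away on the black rubber mat, then take every power adapter out of the white tub and press each one into its own recess of the tray until its top is flush with the tray's face; the marker pen stays in the tub. When all the adapters are in, press the desk bell's plunger right down to its stop and let it go, to call for pickup.

Things in the scene. Friction and masses are not known exactly. Their poses are not given: they have to be found in the camera images.
- adapter1: One of up to four identical black power adapters (absent ones read None): a block 56 mm (its x) by 116 mm (its y) by 34 mm high (z), 0.2 to 0.36 kg, slightly bevelled edges. Origin: centre of its underside. At the start it lies flat on the foam liner in the tub, its long axis roughly straight ahead (world x), 25 mm or more free on both long sides; grasp it across the 56 mm.
- adapter2: One of up to four identical black power adapters (absent ones read None): a block 56 mm (its x) by 116 mm (its y) by 34 mm high (z), 0.2 to 0.36 kg, slightly bevelled edges. Origin: centre of its underside. At the start it lies flat on the foam liner in the tub, its long axis roughly straight ahead (world x), 25 mm or more free on both long sides; grasp it across the 56 mm.
- adapter3: One of up to four identical black power adapters (absent ones read None): a block 56 mm (its x) by 116 mm (its y) by 34 mm high (z), 0.2 to 0.36 kg, slightly bevelled edges. Origin: centre of its underside. At the start it lies flat on the foam liner in the tub, its long axis roughly straight ahead (world x), 25 mm or more free on both long sides; grasp it across the 56 mm.
- adapter4: One of up to four identical black power adapters (absent ones read None): a block 56 mm (its x) by 116 mm (its y) by 34 mm high (z), 0.2 to 0.36 kg, slightly bevelled edges. Origin: centre of its underside. At the start it lies flat on the foam liner in the tub, its long axis roughly straight ahead (world x), 25 mm or more free on both long sides; grasp it across the 56 mm.
- tub: White open tub with rounded corners, fixed in its place, 314 mm (its x) by 418 mm (its y) outside, rim 106 mm above the table. A flat grey foam liner covers its floor; the liner's top is 34 mm above the table. Origin: centre of its underside, on the table. It stands with its long side pointing away from the robot.
- marker: Black and white marker pen, 135 mm long (its y), 17 mm thick, lying crosswise in the end of the tub nearest the robot; not part of the order, it stays in the tub. Origin: centre of its underside.
- tray: Packing tray, fixed: white foam block in a thin cardboard wall, 182 mm (its x) by 284 mm (its y), upper face 44 mm above the table. Origin: centre of its underside. Four recesses, 2 by 2, each 62 mm along the tray's x by 121 mm along its y, square-cornered, edge chamfered 3 mm; ribs between recesses are about 28 mm wide (between neighbours in x) and 14 mm (between neighbours in y).
- recess1 (a point): Recess 1 of the tray: centre of its mouth, level with the tray's upper face (44 mm above the table); x and y axes as the tray's. An adapter goes in flat with its long side along the tray's y, either way round, with 2.5 to 3 mm play on each side.
- bed1 (a joint): How far the grey foam bed on the floor of recess 1 has been pushed down, m: 0 (to 0.003 at the start) raised, its top 14 mm below the tray's face, so an adapter laid on it stands 17 to 20 mm proud; 0.020 at its lower stop, 34 mm below the face, where an adapter's top is flush. An adapter's weight does not move it; it takes about 8 N in all (weight included), more if pushed fast, and stays where it is pushed.
- recess2 (a point): Recess 2 of the tray: centre of its mouth, level with the tray's upper face (44 mm above the table); x and y axes as the tray's. An adapter goes in flat with its long side along the tray's y, either way round, with 2.5 to 3 mm play on each side.
- bed2 (a joint): How far the grey foam bed on the floor of recess 2 has been pushed down, m: 0 (to 0.003 at the start) raised, its top 14 mm below the tray's face, so an adapter laid on it stands 17 to 20 mm proud; 0.020 at its lower stop, 34 mm below the face, where an adapter's top is flush. An adapter's weight does not move it; it takes about 8 N in all (weight included), more if pushed fast, and stays where it is pushed.
- recess3 (a point): Recess 3 of the tray: centre of its mouth, level with the tray's upper face (44 mm above the table); x and y axes as the tray's. An adapter goes in flat with its long side along the tray's y, either way round, with 2.5 to 3 mm play on each side.
- bed3 (a joint): How far the grey foam bed on the floor of recess 3 has been pushed down, m: 0 (to 0.003 at the start) raised, its top 14 mm below the tray's face, so an adapter laid on it stands 17 to 20 mm proud; 0.020 at its lower stop, 34 mm below the face, where an adapter's top is flush. An adapter's weight does not move it; it takes about 8 N in all (weight included), more if pushed fast, and stays where it is pushed.
- recess4 (a point): Recess 4 of the tray: centre of its mouth, level with the tray's upper face (44 mm above the table); x and y axes as the tray's. An adapter goes in flat with its long side along the tray's y, either way round, with 2.5 to 3 mm play on each side.
- bed4 (a joint): How far the grey foam bed on the floor of recess 4 has been pushed down, m: 0 (to 0.003 at the start) raised, its top 14 mm below the tray's face, so an adapter laid on it stands 17 to 20 mm proud; 0.020 at its lower stop, 34 mm below the face, where an adapter's top is flush. An adapter's weight does not move it; it takes about 8 N in all (weight included), more if pushed fast, and stays where it is pushed.
- cutter: Blue box cutter, 22 mm wide (its x) by 160 mm long (its y) by 20 mm thick, 60 g; its body is 14 mm thick and the slider on top reaches 20 mm. Origin: centre of its underside. At the start it lies flat across the middle of the tray's face, in any direction.
- mat: Black rubber tool mat lying on the table behind the tray, fixed, 90 mm (its x) by 200 mm (its y) by 4 mm thick. Origin: centre of its underside, on the table.
- bell: Desk bell, fixed: steel dome on a black foot of 86 mm diameter, at the right end of the table (the raised lever of the sealer in front of it, at x about 0.3 m, stands up to 0.26 m high). Origin: centre of its underside, on the table.
- plunger_top (a point): Centre of the top of the bell's plunger head, a steel button of 22 mm diameter (14 mm flat on top), 65 mm above the table when up.
- plunger (a joint): How far the bell's plunger is pressed, m: 0 up, 0.008 at its stop. Its spring needs about 2.4 N to start and 5.6 N at the stop, and pushes it up again when let go.

How it is judged:
By the outcome, as a careful person would: the job done as asked, in the order asked, and still so for the second after the job is handed in, with the robot touching nothing.
Of adapter1, adapter2, adapter3, adapter4 only 3 to 4 are there at a start; the rules pass over those that are not, and their reading is None.
At some moment in a run one of adapter1, adapter2, adapter3, adapter4 may be knocked a few centimetres aside while the robot is not near it.
It also fails if it takes over 210 s, if anything falls off the work surface, if the arm or the gripper's body presses on something with over 40 N, if the wrist force passes 120 N, or if a joint passes its speed limit or range.

### The arm

A 6-joint arm with a two-finger parallel gripper is mounted at the origin on a cart in front of the work surface, level with it; the furniture and walls round the work are solid. World frame = base frame: x ahead of the robot, y to its left, z up, the work surface at z = 0. Lengths are in mm, angles in rad, forces in N, time in s.
With the tool pointing down it reaches from about 350 to 875 mm from the base axis. Payload 4.2 kg.
Tool frame: the origin (TCP) lies midway between the tips of the shut fingers; the grasp point (between the pads) lies 19 mm behind it; z points along the fingers, y is the line along which they close (so a half turn about z gives the same grasp; the last joint's range is limited). The gripper opens to 85 mm and grips with 20 to 120 N. Pads are 22 mm wide; open, the fingers measure 114 mm over their backs; the gripper's body (76 mm by 85 mm) begins 54 mm behind the grasp point. The pads swing forward as they close: fully open they stand 13 mm farther back than shut.
Start: joints at [1.374, 0.385, 0.008, 0, -1.194, -0.259], TCP at [275.079, 561.187, 231.312] pointing down, gripper open.
Joint ranges: [-3.14, 3.14], [-1.21, 2.06], [-1.07, 1.41], [-3.16, 2.05], [-2.99, -0.16], [-3.1, 3.1]. Speed limits (rad/s): [2.79, 2.79, 3.14, 3.14, 3.14, 3.14].

### API

Orientations are given as a unit quaternion [x, y, z, w].
In Python, from bench import arm gives the robot as it stands. The module is installed in compiled form; this text tells all that it offers.
- The arm moves only by the shell command python3 -m handwheel 'ROWS' [OPENING]. ROWS is JSON, a list of rows, each an object of numbers: "x", "y", "z": the shift along the world's x, y, z each as a share of 20 cm, from -1 to 1; "ax", "ay", "az": the turn, a rotation vector about the world's x, y, z each as a share of 90 degrees, from -1 to 1. In form: [{"x": .., "y": .., "z": .., "ax": .., "ay": .., "az": ..}, ...]. A call has exactly 8 rows; each row shifts and turns the commanded pose from where the row before left it; what a row does not reach is not made up. A row lasts 1/10 s, in which the tool goes at most 50 mm and 8.59 degrees, less where a joint would pass 70% of its speed; a pose out of reach is approached as far as the arm can. A call with a number of a shift or a turn outside -1 to 1 is refused whole. A call with a gripper value outside its range is refused whole. OPENING is the opening, from -1 (shut) to 1 (fully open), set as the call begins (- or left out, the last holds). The fingers move at their own pace and stop on an object; the grip force is fixed at half the most. Time passes only in rows, so rows that do not move let the fingers close, or fill a call up. It gives the time, the measured TCP pose, the force, the opening and the grip force at its end, in the units of the state.
- arm.read_state(): the state, without advancing time (a new reading comes with each control period).
- arm.get_image(name): name is "side" or "top"; returns the picture (400x640x3 uint8, red, green, blue); there is no depth.
- arm.camera_params(name): a dict with "K" (3x3 intrinsics, pixels), "position" and "orientation" of the camera in the world. Camera axes: x right, y down, z forward; pixel columns grow to the right and rows downward; lengths in mm; the calibration is good to about 2 mm. A picture is of the moment at which its call begins. camera_params takes no time and is no camera call.
- arm.job_done(): hands the job in; it is judged then, once.
The state is a dict: "clock": time; "joints": joint angles; "joint_vel": joint speeds; "joint_efforts": joint torques, N m; "position": TCP position; "ee_rot": TCP orientation; "contact_force": force on the tool from outside, world axes, zero at the start; "wrist_torque": the same for the moment, N m; "gripper_width": finger opening in mm; "grasp_force": force on a finger pad.
Only numpy, scipy, OpenCV 4.12 (cv2) and the standard library are available. Lean on these libraries where they do the work, as an engineer would, in place of code of your own. Each camera call takes 0.05 s, during which the arm holds its last target. There are 200 camera calls.

## Working session

There is one attempt and no reset: what is moved stays moved. The work goes in short steps, Python scripts to look and compute and a shell command to move; the robot and the scene stay as the last step left them, time stands still between calls to the robot, and variables do not carry over. Pictures are saved under pics/ and viewed, at most 14 in all, crops included, and the job is handed in when it is done.

```bash
mkdir -p pics
cat > h.py <<'E'
import numpy as np, cv2
from scipy.spatial.transform import Rotation as R
from bench import arm
def snap(n,f):
    im=arm.get_image(n); cv2.imwrite('pics/'+f,im[:,:,::-1]); return im
def cast(n,uv,z):
    p=arm.camera_params(n);K=np.array(p['K']);r=R.from_quat(p['orientation']).as_matrix() if np.size(p['orientation'])==4 else np.array(p['orientation'])
    uv=np.atleast_2d(np.array(uv,float));d=(r@np.linalg.inv(K)@np.c_[uv,np.ones(len(uv))].T).T
    o=np.array(p['position']);return o+d*((z-o[2])/d[:,2])[:,None]
def proj(n,P):
    p=arm.camera_params(n);r=R.from_quat(p['orientation']).as_matrix()
    c=(np.atleast_2d(P)-np.array(p['position']))@r;q=(np.array(p['K'])@c.T).T;return q[:,:2]/q[:,2:]
E
python3 - <<'E'
from h import *
snap('top','top0.png');snap('side','side0.png')
for n in('top','side'):print(arm.camera_params(n))
print(arm.read_state())
E
```

```text
{'K': array([[493.69341753,   0.        , 316.75268534],
       [  0.        , 493.69341753, 199.70295253],
       [  0.        ,   0.        ,   1.        ]]), 'position': array([ 4.37000208e+02, -1.34338481e+00,  1.40853561e+03]), 'orientation': array([-0.69685799,  0.71656686, -0.01569077,  0.02597453])}
{'K': array([[379.62600806,   0.        , 316.52122677],
       [  0.        , 379.62600806, 199.8665087 ],
       [  0.        ,   0.        ,   1.        ]]), 'position': array([  456.84523425, -1120.46107073,   766.25888189]), 'orientation': array([ 0.86985993, -0.01310872,  0.01951203, -0.49273841])}
{'clock': 0.1, 'joints': array([ 1.37359140e+00,  3.85476804e-01,  6.73292549e-03, -4.29258706e-04,
       -1.19401043e+00, -2.58612752e-01]), 'joint_vel': array([-3.07227580e-05, -1.87772240e-03,  3.61486910e-03,  6.69107793e-04,
       -3.45113459e-04, -1.27873918e-03]), 'joint_efforts': array([-7.77425121e-04, -3.93319309e+01,  1.88929206e+01,  4.19804737e+00,
       -2.58591775e-03,  5.41977172e-06]), 'position': array([274.86901332, 560.71455708, 230.32198537]), 'ee_rot': array([ 9.74122628e-01, -2.26017938e-01, -1.69348041e-04,  9.84651595e-04]), 'contact_force': array([ 0.23441511, -0.47796254, -0.36940485]), 'wrist_torque': array([-0.01594582, -0.00599439,  0.05161775]), 'grasp_force': 0.0, 'gripper_width': 85.27240291609161}
```

View pics/top0.png

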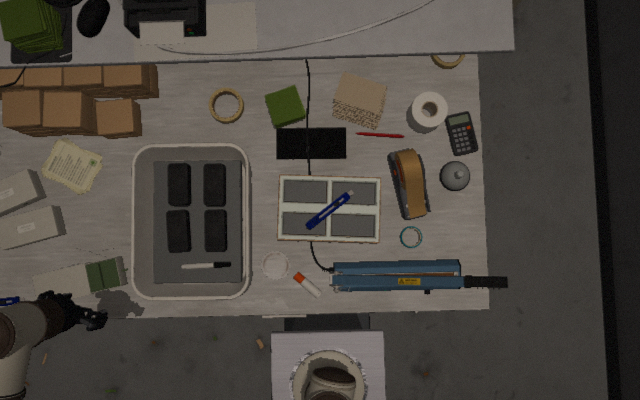

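View pics/side0.png

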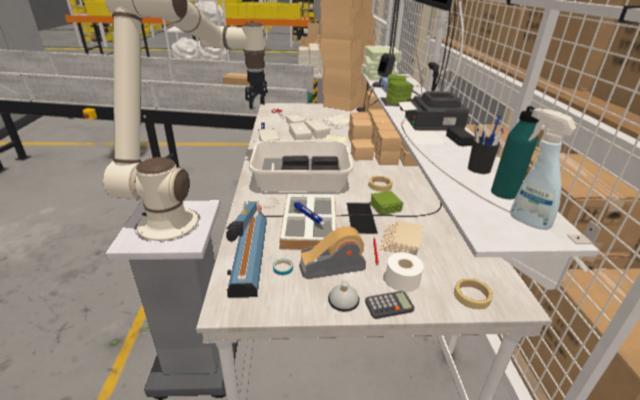

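Top view: four black adapters in the tub at about (178,184), (214,185), (178,231), (215,231). The tray is centred at (329,209) with the cutter lying diagonally across it, the mat is at (311,143), and the bell is at (455,176). The side view shows the same layout, with the bell plunger at about (343,287).

```bash
cat >> h.py <<'E'
def rects(im,mask_fn,roi,z,amin=100,amax=1e9,n='top'):
    u0,v0,u1,v1=roi;m=np.zeros(im.shape[:2],np.uint8)
    m[v0:v1,u0:u1]=mask_fn(im[v0:v1,u0:u1].astype(int))*255
    m=cv2.morphologyEx(m,cv2.MORPH_OPEN,np.ones((3,3),np.uint8))
    out=[]
    for c in cv2.findContours(m,cv2.RETR_EXTERNAL,cv2.CHAIN_APPROX_NONE)[0]:
        if not amin<cv2.contourArea(c)<amax:continue
        b=cv2.boxPoints(cv2.minAreaRect(c));P=cast(n,b+0,z)[:,:2]
        C=P.mean(0);e=[P[1]-P[0],P[2]-P[1]];e.sort(key=np.linalg.norm)
        L=e[1];out.append((C.round(1),np.linalg.norm(e,axis=1).round(),round(float(np.degrees(np.arctan2(L[1],L[0])))%180,1),b.mean(0).round(1)))
    return out
black=lambda a:a.max(2)<42
blue=lambda a:(a[...,2]>a[...,0]+40)
E
python3 - <<'E'
from h import *
im=cv2.imread('pics/top0.png')[:,:,::-1]
for p in [(178,184),(160,215),(215,185),(215,231),(290,220),(300,190),(330,183),(330,208),(311,143),(455,176),(440,176)]:print(p,im[p[1],p[0]])
def show(t,r):
    print(t);[print('  ',*x) for x in r]
show('adapters',rects(im,black,(150,155,242,255),51,300))
show('cutter',rects(im,blue,(280,178,378,240),52,100))
show('mat',rects(im,black,(270,120,355,165),4,300))
g=lambda a:(a.max(2)<150)&(a.max(2)-a.min(2)<40)
show('rec',rects(im,g,(281,178,379,240),32,150))
w=lambda a:(a.min(2)>165)
show('foam',rects(im,w,(270,170,390,250),44,100))
s=cv2.imread('pics/side0.png')
cv2.imwrite('pics/c1.png',np.hstack([cv2.resize(im[150:260:,270:390,::-1],None,fx=3.3,fy=3.3),cv2.resize(s[275:315,310:380],(396,363)) ][:2]))
E
```

```text
(178, 184) [24 24 22]
(160, 215) [65 59 55]
(215, 185) [25 23 20]
(215, 231) [28 25 26]
(290, 220) [76 72 68]
(300, 190) [80 76 73]
(330, 183) [146 145 132]
(330, 208) [102  93  90]
(311, 143) [8 7 9]
(455, 176) [51 50 47]
(440, 176) [21 21 22]
adapters
   [440.5 299.7] [ 61. 113.] 179.0 [215.  230.5]
   [442.2 401.2] [ 65. 117.] 2.7 [178.3 230.9]
   [566.3 299.2] [ 58. 117.] 179.1 [214.5 185. ]
   [570.5 397.9] [ 61. 120.] 179.3 [179.  184.5]
cutter
mat
   [683.7  30.1] [ 87. 196.] 88.2 [311. 143.]
rec
   [493.2 -17.1] [170. 271.] 88.3 [329.5 208.5]
foam
```

View pics/c1.png

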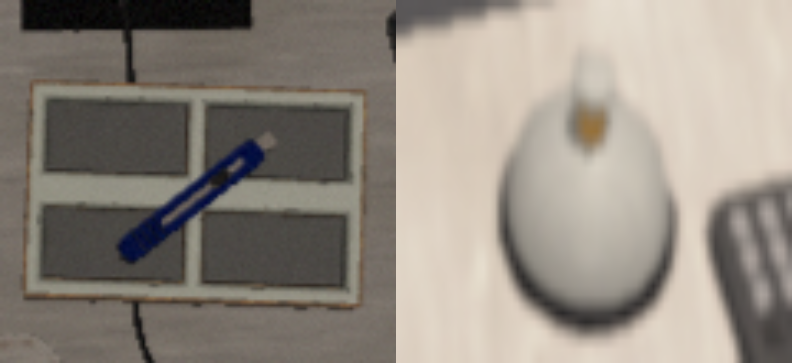

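The crop shows the tray turned by about -2°, with four grey recesses and a blue cutter at about 40° in the image. The bell's plunger in the side view is at about (345,282).

Run:
```python
from h import *
im=cv2.imread('pics/top0.png')[:,:,::-1]
def show(t,r):
    print(t);[print('  ',*x) for x in r]
bl=lambda a:(a[...,2]>a[...,0]+20)
show('cutter',rects(im,bl,(280,178,378,240),53,60))
g=lambda a:(a.max(2)<105)&(a[...,2]<a[...,0]+15)
show('rec',rects(im,g,(281,178,379,240),32,150))
w=lambda a:(a.max(2)>112)&(a[...,2]>a[...,0]-25)
show('foam',rects(im,w,(272,172,388,248),44,100))
show('belltop',rects(im,lambda a:a.max(2)<60,(436,155,475,195),25,100))
print(cast('side',[344.6,281.5],63), cast('top',[455.5,173],65))
print(proj('side',cast('top',[455.5,176],50)))
cv2.imwrite('pics/c2.png',cv2.resize(im[150:200:,430:480,::-1],None,fx=10,fy=10))
```

```text
cutter
   [457.5  28.6] [22. 45.] 128.2 [313.2 221.6]
rec
   [444.1 -80.4] [ 66. 123.] 86.5 [352.7 225.4]
   [452.5  55.6] [ 65. 124.] 85.2 [303.8 223.7]
   [535.7 -86.9] [ 64. 123.] 88.3 [354.  192.5]
   [543.6  50.1] [ 64. 124.] 86.2 [304.9 191.1]
foam
   [398.9  93.1] [ 19. 102.] 88.4 [290.5 243.5]
   [435.8 -71.9] [102. 204.] 88.4 [350.  228.5]
   [467.7 137.1] [11. 72.] 178.7 [274. 219.]
   [452.6 -11.7] [ 99. 277.] 88.4 [328. 223.]
   [528.8 -11.1] [108. 266.] 88.3 [327.  195.5]
   [ 546.7 -110.1] [ 89. 136.] 88.3 [362.5 188. ]
belltop
[[ 577.97869092 -370.23861861   63.        ]] [[ 578.65186512 -362.62632432   65.        ]]
[[341.92160664 284.12316228]]
```

View pics/c2.png

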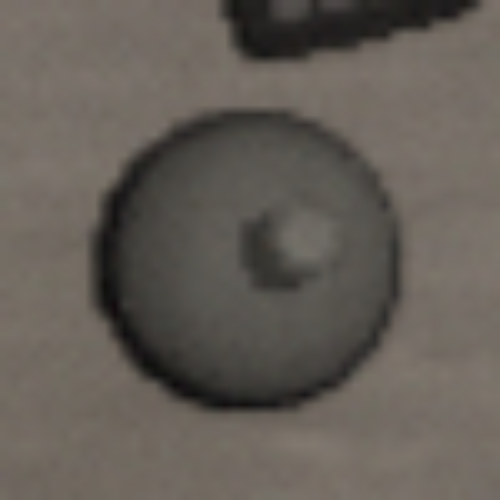

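The crop shows the plunger head at about (460,174) in the full picture. Next I work out the cutter pose, the shelf height and the first move.

```bash
cat >> h.py <<'E'
def tri(uv1,uv2):
    o=[];d=[]
    for n,uv in(('top',uv1),('side',uv2)):
        p=np.array(arm.camera_params(n)['position']);q=cast(n,uv,0)[0]-p;o.append(p);d.append(q/np.linalg.norm(q))
    A=np.c_[d[0],-d[1]];t=np.linalg.lstsq(A,o[1]-o[0],rcond=None)[0]
    a=o[0]+t[0]*d[0];b=o[1]+t[1]*d[1];return (a+b)/2,np.linalg.norm(a-b)
def st():
    s=arm.read_state();r=R.from_quat(s['ee_rot']).as_matrix()
    print('t%.1f'%s['clock'],'tcp',s['position'].round(1),'close%.2f'%(np.degrees(np.arctan2(r[1,1],r[0,1]))%180),'tilt',r[:2,2].round(3),'F',s['contact_force'].round(1),'w%.1f g%.1f'%(s['gripper_width'],s['grasp_force']),'j1 %.2f j6 %.2f'%(s['joints'][0],s['joints'][5]))
E
python3 - <<'E'
from h import *
im=cv2.imread('pics/top0.png')[:,:,::-1].astype(int)
m=np.zeros((400,640),np.uint8);a=im[180:238,282:376];m[180:238,282:376]=(a[...,2]>a[...,0]+10)
p=np.argwhere(m)[:,::-1];c=cv2.minAreaRect(p.astype(np.float32));b=cv2.boxPoints(c);print(c)
P=cast('top',b,53)[:,:2];e=[P[1]-P[0],P[2]-P[1]];e.sort(key=np.linalg.norm);print(P.mean(0),np.linalg.norm(e,axis=1),np.degrees(np.arctan2(e[1][1],e[1][0])))
print(tri([460.3,174],[344.6,281.5]),tri([514,50],[555,246]));st()
E
```

```text
((327.3612060546875, 210.3233184814453), (8.705666542053223, 52.96415710449219), 51.8427734375)
[487.27959057 -11.11678694] [ 23.93724562 145.58707657] -53.4315480370377
(array([ 576.25998304, -374.94179906,   67.34287275]), np.float64(1.9184123159340103)) (array([ 916.36529771, -499.03827219,  265.87983823]), np.float64(150.16168044699754))
t0.1 tcp [274.9 560.7 230.3] close63.87 tilt [-0.001 -0.002] F [ 0.2 -0.5 -0.4] w85.3 g0.0 j1 1.37 j6 -0.26
```

```bash
python3 -m handwheel '[{"x":0.067,"y":-0.18,"z":-0.025,"az":-0.019},{"x":0.067,"y":-0.18,"z":-0.025,"az":-0.019},{"x":0.067,"y":-0.18,"z":-0.025,"az":-0.019},{"x":0.067,"y":-0.18,"z":-0.025,"az":-0.019},{"x":0.067,"y":-0.18,"z":-0.025,"az":-0.019},{"x":0.067,"y":-0.18,"z":-0.025,"az":-0.019},{"x":0.067,"y":-0.18,"z":-0.025,"az":-0.019},{"x":0.067,"y":-0.18,"z":-0.025,"az":-0.019}]' 0.17
python3 -m handwheel '[{"x":0.067,"y":-0.18,"z":-0.025,"az":-0.019},{"x":0.067,"y":-0.18,"z":-0.025,"az":-0.019},{"x":0.067,"y":-0.18,"z":-0.025,"az":-0.019},{"x":0.067,"y":-0.18,"z":-0.025,"az":-0.019},{"x":0.067,"y":-0.18,"z":-0.025,"az":-0.019},{"x":0.067,"y":-0.18,"z":-0.025,"az":-0.019},{"x":0.067,"y":-0.18,"z":-0.025,"az":-0.019},{}]'
python3 -c "from h import *;st();snap('side','s1.png');snap('top','t1.png')"
```

```text
t0.1 tcp [274.9 560.7 230.3] close63.87 tilt [-0.001 -0.002] F [ 0.2 -0.5 -0.4] w85.3 g0.0 j1 1.37 j6 -0.26invalid input at $[0]: expected keys x, y, z, ax, ay, az
invalid input at $[0]: expected keys x, y, z, ax, ay, az
```

All six keys are required in every row.

```bash
python3 -m handwheel '[{"x":0.067,"y":-0.18,"z":-0.025,"ax":0,"ay":0,"az":-0.019},{"x":0.067,"y":-0.18,"z":-0.025,"ax":0,"ay":0,"az":-0.019},{"x":0.067,"y":-0.18,"z":-0.025,"ax":0,"ay":0,"az":-0.019},{"x":0.067,"y":-0.18,"z":-0.025,"ax":0,"ay":0,"az":-0.019},{"x":0.067,"y":-0.18,"z":-0.025,"ax":0,"ay":0,"az":-0.019},{"x":0.067,"y":-0.18,"z":-0.025,"ax":0,"ay":0,"az":-0.019},{"x":0.067,"y":-0.18,"z":-0.025,"ax":0,"ay":0,"az":-0.019},{"x":0.067,"y":-0.18,"z":-0.025,"ax":0,"ay":0,"az":-0.019}]' 0.17
python3 -m handwheel '[{"x":0.067,"y":-0.18,"z":-0.025,"ax":0,"ay":0,"az":-0.019},{"x":0.067,"y":-0.18,"z":-0.025,"ax":0,"ay":0,"az":-0.019},{"x":0.067,"y":-0.18,"z":-0.025,"ax":0,"ay":0,"az":-0.019},{"x":0.067,"y":-0.18,"z":-0.025,"ax":0,"ay":0,"az":-0.019},{"x":0.067,"y":-0.18,"z":-0.025,"ax":0,"ay":0,"az":-0.019},{"x":0.067,"y":-0.18,"z":-0.025,"ax":0,"ay":0,"az":-0.019},{"x":0.067,"y":-0.18,"z":-0.025,"ax":0,"ay":0,"az":-0.019},{"x":0,"y":0,"z":0,"ax":0,"ay":0,"az":0}]'
python3 -c "from h import *;st();snap('side','s1.png');snap('top','t1.png')"
```

```text
clock: 1.0
position: [382.5, 271.6, 191.2]
ee_rot: [0.94, -0.341, 0.0, -0.0]
contact_force: [0.3, 0.6, 0.4]
gripper_width: 50.0
grasp_force: 0.0
clock: 1.8
position: [476.3, 17.9, 155.4]
ee_rot: [0.898, -0.439, -0.001, 0.001]
contact_force: [0.4, -0.3, -0.9]
gripper_width: 49.9
grasp_force: 0.0
t1.8 tcp [476.3  17.9 155.4] close37.89 tilt [-0.002 -0.001] F [ 0.4 -0.3 -0.9] w49.9 g0.0 j1 0.38 j6 0.28
```

```bash
python3 -m handwheel '[{"x":0.034,"y":-0.08,"z":0,"ax":0,"ay":0,"az":-0.014},{"x":0.034,"y":-0.08,"z":0,"ax":0,"ay":0,"az":0},{"x":0,"y":0,"z":-0.13,"ax":0,"ay":0,"az":0},{"x":0,"y":0,"z":-0.13,"ax":0,"ay":0,"az":0},{"x":0,"y":0,"z":-0.13,"ax":0,"ay":0,"az":0},{"x":0,"y":0,"z":-0.08,"ax":0,"ay":0,"az":0},{"x":0,"y":0,"z":-0.05,"ax":0,"ay":0,"az":0},{"x":0,"y":0,"z":0,"ax":0,"ay":0,"az":0}]'
python3 -c "
from h import *;st();t=snap('side','s2.png')
cv2.imwrite('pics/s2c.png',cv2.resize(t[150:270,250:370,::-1],None,fx=5,fy=5))"
```

```text
clock: 2.7
position: [489.0, -10.1, 51.4]
ee_rot: [0.895, -0.446, -0.001, 0.001]
contact_force: [-0.5, 0.4, -0.3]
gripper_width: 50.0
grasp_force: 0.0
t2.7 tcp [489.  -10.1  51.4] close37.07 tilt [-0.002 -0.001] F [-0.5  0.4 -0.3] w50.0 g0.0 j1 0.31 j6 0.33
```

View pics/s2c.png

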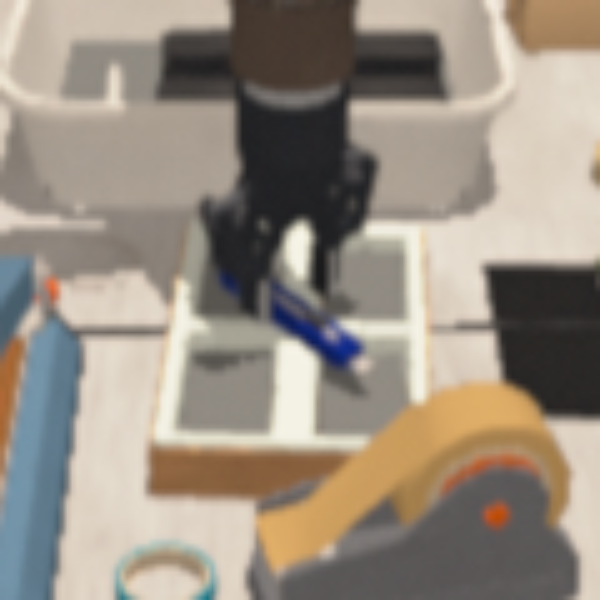

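The fingers straddle the cutter, so I lower a little, close and lift.

```bash
python3 -m handwheel '[{"x":0,"y":0,"z":-0.03,"ax":0,"ay":0,"az":0},{"x":0,"y":0,"z":0,"ax":0,"ay":0,"az":0},{"x":0,"y":0,"z":0,"ax":0,"ay":0,"az":0},{"x":0,"y":0,"z":0,"ax":0,"ay":0,"az":0},{"x":0,"y":0,"z":0,"ax":0,"ay":0,"az":0},{"x":0,"y":0,"z":0,"ax":0,"ay":0,"az":0},{"x":0,"y":0,"z":0,"ax":0,"ay":0,"az":0},{"x":0,"y":0,"z":0,"ax":0,"ay":0,"az":0}]'
python3 -m handwheel '[{"x":0,"y":0,"z":0,"ax":0,"ay":0,"az":0},{"x":0,"y":0,"z":0,"ax":0,"ay":0,"az":0},{"x":0,"y":0,"z":0,"ax":0,"ay":0,"az":0},{"x":0,"y":0,"z":0,"ax":0,"ay":0,"az":0},{"x":0,"y":0,"z":0,"ax":0,"ay":0,"az":0},{"x":0,"y":0,"z":0,"ax":0,"ay":0,"az":0},{"x":0,"y":0,"z":0,"ax":0,"ay":0,"az":0},{"x":0,"y":0,"z":0,"ax":0,"ay":0,"az":0}]' -1
```

```text
clock: 3.55
position: [489.7, -10.8, 46.3]
ee_rot: [0.895, -0.446, 0.0, -0.0]
contact_force: [-0.7, -0.5, 0.3]
gripper_width: 50.2
grasp_force: 0.0
clock: 4.35
position: [489.9, -10.8, 46.6]
ee_rot: [0.895, -0.446, 0.0, -0.0]
contact_force: [-0.9, 1.1, 5.1]
gripper_width: 20.2
grasp_force: 60.7
```

```bash
python3 -m handwheel '[{"x":0,"y":0,"z":0.15,"ax":0,"ay":0,"az":0},{"x":0,"y":0,"z":0.2,"ax":0,"ay":0,"az":0},{"x":0.154,"y":0.038,"z":0.05,"ax":0,"ay":0,"az":-0.071},{"x":0.154,"y":0.038,"z":0,"ax":0,"ay":0,"az":-0.071},{"x":0.154,"y":0.038,"z":0,"ax":0,"ay":0,"az":-0.071},{"x":0.154,"y":0.038,"z":0,"ax":0,"ay":0,"az":-0.071},{"x":0.154,"y":0.038,"z":0,"ax":0,"ay":0,"az":-0.071},{"x":0.154,"y":0.038,"z":0,"ax":0,"ay":0,"az":-0.071}]'
python3 -m handwheel '[{"x":0,"y":0,"z":0,"ax":0,"ay":0,"az":0},{"x":0,"y":0,"z":0,"ax":0,"ay":0,"az":0},{"x":0,"y":0,"z":-0.05,"ax":0,"ay":0,"az":0},{"x":0,"y":0,"z":0,"ax":0,"ay":0,"az":0},{"x":0,"y":0,"z":0,"ax":0,"ay":0,"az":0},{"x":0,"y":0,"z":0,"ax":0,"ay":0,"az":0},{"x":0,"y":0,"z":0,"ax":0,"ay":0,"az":0},{"x":0,"y":0,"z":0,"ax":0,"ay":0,"az":0}]'
python3 -c "
from h import *;st();t=snap('side','s3.png');u=snap('top','t3.png')
cv2.imwrite('pics/s3c.png',np.hstack([cv2.resize(t[140:260,300:420,::-1],None,fx=3.3,fy=3.3),cv2.resize(u[80:200,250:370,::-1],None,fx=3.3,fy=3.3)]))"
```

```text
clock: 5.15
position: [675.1, 35.0, 124.9]
ee_rot: [-0.697, 0.717, 0.001, -0.001]
contact_force: [0.1, 0.6, -0.6]
gripper_width: 20.4
grasp_force: 60.1
clock: 5.95
position: [674.5, 34.8, 116.7]
ee_rot: [-0.699, 0.715, -0.0, 0.0]
contact_force: [-0.0, 0.4, -0.6]
gripper_width: 20.4
grasp_force: 60.1
t6.0 tcp [674.5  34.8 116.7] close178.64 tilt [0.001 0.   ] F [-0.   0.4 -0.6] w20.4 g60.1 j1 0.29 j6 -0.31
```

View pics/s3c.png

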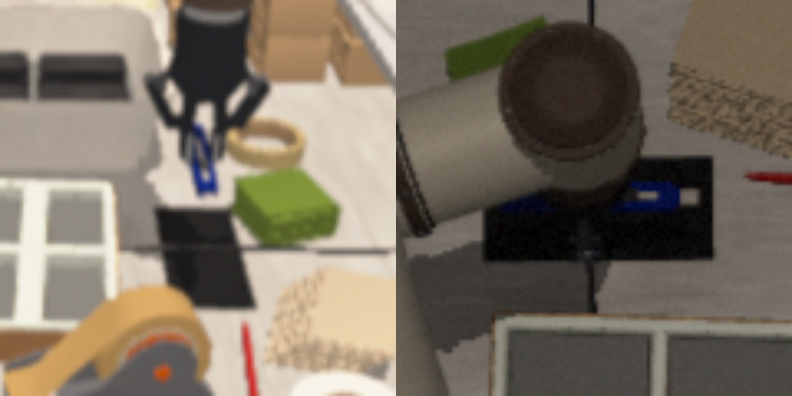

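The cutter is held level over the mat, lined up with its long side, with the green box just behind. I lower it.

```bash
python3 -m handwheel '[{"x":0,"y":0,"z":-0.15,"ax":0,"ay":0,"az":0},{"x":0,"y":0,"z":-0.15,"ax":0,"ay":0,"az":0},{"x":0,"y":0,"z":-0.12,"ax":0,"ay":0,"az":0},{"x":0,"y":0,"z":-0.06,"ax":0,"ay":0,"az":0},{"x":0,"y":0,"z":-0.03,"ax":0,"ay":0,"az":0},{"x":0,"y":0,"z":-0.02,"ax":0,"ay":0,"az":0},{"x":0,"y":0,"z":0,"ax":0,"ay":0,"az":0},{"x":0,"y":0,"z":0,"ax":0,"ay":0,"az":0}]'
python3 -m handwheel '[{"x":0,"y":0,"z":-0.008,"ax":0,"ay":0,"az":0},{"x":0,"y":0,"z":0,"ax":0,"ay":0,"az":0},{"x":0,"y":0,"z":0,"ax":0,"ay":0,"az":0},{"x":0,"y":0,"z":0,"ax":0,"ay":0,"az":0},{"x":0,"y":0,"z":0,"ax":0,"ay":0,"az":0},{"x":0,"y":0,"z":0,"ax":0,"ay":0,"az":0},{"x":0,"y":0,"z":0,"ax":0,"ay":0,"az":0},{"x":0,"y":0,"z":0,"ax":0,"ay":0,"az":0}]'
```

```text
clock: 6.85
position: [675.3, 35.0, 11.5]
ee_rot: [-0.699, 0.715, -0.001, 0.001]
contact_force: [-0.1, 0.6, -0.5]
gripper_width: 20.1
grasp_force: 60.1
clock: 7.65
position: [674.5, 34.8, 8.7]
ee_rot: [-0.699, 0.715, -0.0, -0.0]
contact_force: [0.3, 0.1, -0.5]
gripper_width: 19.9
grasp_force: 60.1
```

```bash
python3 -m handwheel '[{"x":0,"y":0,"z":-0.008,"ax":0,"ay":0,"az":0},{"x":0,"y":0,"z":0,"ax":0,"ay":0,"az":0},{"x":0,"y":0,"z":0,"ax":0,"ay":0,"az":0},{"x":0,"y":0,"z":0,"ax":0,"ay":0,"az":0},{"x":0,"y":0,"z":0,"ax":0,"ay":0,"az":0},{"x":0,"y":0,"z":0,"ax":0,"ay":0,"az":0},{"x":0,"y":0,"z":0,"ax":0,"ay":0,"az":0},{"x":0,"y":0,"z":0,"ax":0,"ay":0,"az":0}]'
python3 -m handwheel '[{"x":0,"y":0,"z":0,"ax":0,"ay":0,"az":0},{"x":0,"y":0,"z":0,"ax":0,"ay":0,"az":0},{"x":0,"y":0,"z":0,"ax":0,"ay":0,"az":0},{"x":0,"y":0,"z":0,"ax":0,"ay":0,"az":0},{"x":0,"y":0,"z":0.05,"ax":0,"ay":0,"az":0},{"x":0,"y":0,"z":0.15,"ax":0,"ay":0,"az":0},{"x":0,"y":0,"z":0.2,"ax":0,"ay":0,"az":0},{"x":0,"y":0,"z":0.2,"ax":0,"ay":0,"az":0}]' -0.15
```

```text
clock: 8.45
position: [674.5, 34.8, 7.1]
ee_rot: [-0.699, 0.715, -0.0, 0.0]
contact_force: [-0.2, 0.5, -1.3]
gripper_width: 20.3
grasp_force: 60.1
clock: 9.25
position: [674.3, 34.7, 128.9]
ee_rot: [-0.699, 0.715, -0.0, -0.0]
contact_force: [1.2, 0.1, 0.3]
gripper_width: 36.6
grasp_force: 0.0
```

```bash
cat >> h.py <<'E'
def look(f):
    im=snap('top',f);print('adapters')
    [print('  ',*x) for x in rects(im,black,(150,155,242,255),51,300)]
    print('cutter')
    [print('  ',*x) for x in rects(im,lambda a:a[...,2]>a[...,0]+12,(270,125,355,165),10,30)]
E
python3 -c "
from h import *;st();look('t4.png')"
python3 -m handwheel '[{"x":-0.049,"y":0.12,"z":0.05,"ax":0,"ay":0,"az":0.0913},{"x":-0.049,"y":0.12,"z":0.05,"ax":0,"ay":0,"az":0.0913},{"x":-0.049,"y":0.12,"z":0.05,"ax":0,"ay":0,"az":0.0913},{"x":-0.049,"y":0.12,"z":0.05,"ax":0,"ay":0,"az":0.0913},{"x":-0.049,"y":0.12,"z":0.05,"ax":0,"ay":0,"az":0.0913},{"x":-0.049,"y":0.12,"z":0.05,"ax":0,"ay":0,"az":0.0913},{"x":-0.049,"y":0.12,"z":0,"ax":0,"ay":0,"az":0.0913},{"x":-0.049,"y":0.12,"z":0,"ax":0,"ay":0,"az":0.0913}]' 0.69
python3 -c "
from h import *;st();look('t5.png')"
```

```text
t9.2 tcp [674.3  34.7 128.9] close178.65 tilt [-0. -0.] F [1.2 0.1 0.3] w36.6 g0.0 j1 0.29 j6 -0.31
adapters
   [440.6 302.5] [ 53. 114.] 0.9 [214.  230.5]
   [442.2 401.2] [ 65. 117.] 2.7 [178.3 230.9]
   [566.6 308.9] [ 39. 117.] 179.1 [211. 185.]
   [570.5 396.5] [ 64. 120.] 179.3 [179.5 184.5]
cutter
   [672.9  -4.2] [23. 63.] 88.3 [323. 146.]
   [675.4  80.1] [23. 54.] 88.3 [293.5 146. ]
clock: 10.1
position: [595.8, 227.8, 188.5]
ee_rot: [0.976, -0.219, 0.001, -0.001]
contact_force: [0.6, -0.0, 0.6]
gripper_width: 72.3
grasp_force: 0.0
t10.1 tcp [595.8 227.8 188.5] close64.71 tilt [0.002 0.001] F [ 0.6 -0.   0.6] w72.3 g0.0 j1 0.62 j6 0.51
adapters
   [498.5 306.2] [235. 256.] 114.8 [212.4 209.7]
cutter
   [674.1  35.9] [ 23. 143.] 88.3 [309. 146.]
```

The cutter lies on the mat at (674,36). Next, adapter A at (566,299).

```bash
python3 -m handwheel '[{"x":-0.049,"y":0.119,"z":0,"ax":0,"ay":0,"az":0.0917},{"x":-0.049,"y":0.119,"z":0,"ax":0,"ay":0,"az":0.0917},{"x":-0.049,"y":0.119,"z":0,"ax":0,"ay":0,"az":0.0917},{"x":0,"y":0,"z":0,"ax":0,"ay":0,"az":0},{"x":0,"y":0,"z":-0.2,"ax":0,"ay":0,"az":0},{"x":0,"y":0,"z":-0.2,"ax":0,"ay":0,"az":0},{"x":0,"y":0,"z":-0.1,"ax":0,"ay":0,"az":0},{"x":0,"y":0,"z":0,"ax":0,"ay":0,"az":0}]'
python3 -c "
from h import *;st();t=snap('side','s6.png')
cv2.imwrite('pics/s6c.png',cv2.resize(t[110:230,230:390,::-1],None,fx=5,fy=5))"
```

```text
clock: 10.95
position: [565.0, 296.1, 83.8]
ee_rot: [1.0, -0.009, -0.003, 0.002]
contact_force: [-0.1, -0.9, -0.0]
gripper_width: 71.9
grasp_force: 0.0
t10.9 tcp [565.  296.1  83.8] close88.98 tilt [-0.006 -0.005] F [-0.1 -0.9 -0. ] w71.9 g0.0 j1 0.74 j6 0.82
```

View pics/s6c.png

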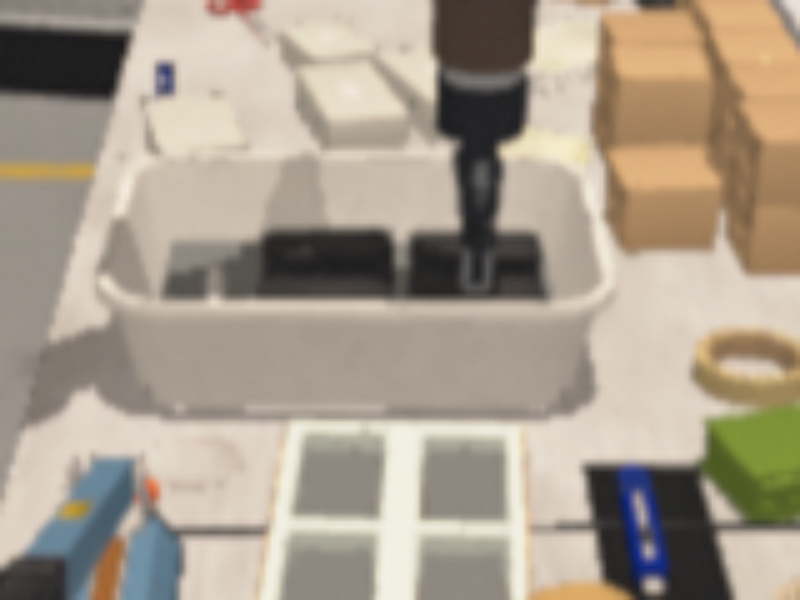

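The fingers are above the right-hand (far) adapter and roughly centred on it. I descend and grip.

```bash
python3 -m handwheel '[{"x":0,"y":0,"z":0,"ax":0,"ay":0,"az":0},{"x":0,"y":0,"z":0,"ax":0,"ay":0,"az":0},{"x":0,"y":0,"z":-0.07,"ax":0,"ay":0,"az":0},{"x":0,"y":0,"z":-0.07,"ax":0,"ay":0,"az":0},{"x":0,"y":0,"z":-0.05,"ax":0,"ay":0,"az":0},{"x":0,"y":0,"z":0,"ax":0,"ay":0,"az":0},{"x":0,"y":0,"z":0,"ax":0,"ay":0,"az":0},{"x":0,"y":0,"z":0,"ax":0,"ay":0,"az":0}]'
python3 -m handwheel '[{"x":0,"y":0,"z":0,"ax":0,"ay":0,"az":0},{"x":0,"y":0,"z":0,"ax":0,"ay":0,"az":0},{"x":0,"y":0,"z":0,"ax":0,"ay":0,"az":0},{"x":0,"y":0,"z":0,"ax":0,"ay":0,"az":0},{"x":0,"y":0,"z":0,"ax":0,"ay":0,"az":0},{"x":0,"y":0,"z":0,"ax":0,"ay":0,"az":0},{"x":0,"y":0,"z":0,"ax":0,"ay":0,"az":0},{"x":0,"y":0,"z":0,"ax":0,"ay":0,"az":0}]' -1
python3 -m handwheel '[{"x":0,"y":0,"z":0.1,"ax":0,"ay":0,"az":0},{"x":0,"y":0,"z":0.15,"ax":0,"ay":0,"az":0},{"x":0,"y":0,"z":0.15,"ax":0,"ay":0,"az":0},{"x":0,"y":0,"z":0.15,"ax":0,"ay":0,"az":0},{"x":0,"y":0,"z":0.15,"ax":0,"ay":0,"az":0},{"x":0,"y":0,"z":0,"ax":0,"ay":0,"az":0},{"x":0,"y":0,"z":0,"ax":0,"ay":0,"az":0},{"x":0,"y":0,"z":0,"ax":0,"ay":0,"az":0}]'
python3 -c "
from h import *;st();t=snap('side','s7.png')
cv2.imwrite('pics/s7c.png',cv2.resize(t[90:210,270:370,::-1],None,fx=5,fy=5))"
```

```text
clock: 11.8
position: [567.0, 298.4, 49.4]
ee_rot: [1.0, -0.007, 0.0, -0.0]
contact_force: [-0.3, 0.2, 0.1]
gripper_width: 72.2
grasp_force: 0.0
clock: 12.6
position: [567.2, 298.7, 50.1]
ee_rot: [1.0, -0.007, 0.001, -0.0]
contact_force: [-0.6, 1.0, 6.1]
gripper_width: 53.5
grasp_force: 67.0
clock: 13.4
position: [565.3, 297.3, 186.4]
ee_rot: [1.0, -0.008, -0.002, 0.001]
contact_force: [0.2, -0.3, -3.4]
gripper_width: 53.4
grasp_force: 66.3
t13.4 tcp [565.3 297.3 186.4] close89.09 tilt [-0.004 -0.002] F [ 0.2 -0.3 -3.4] w53.4 g66.3 j1 0.74 j6 0.82
```

View pics/s7c.png

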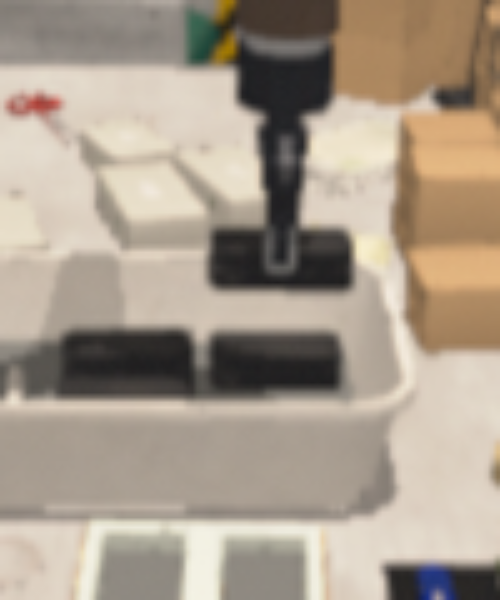

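The adapter is held level above the tub rim. I carry it to the far-left recess, turning it -92.6°.

```bash
python3 -m handwheel '[{"x":-0.0107,"y":-0.1133,"z":0,"ax":0,"ay":0,"az":-0.0935},{"x":-0.0107,"y":-0.1133,"z":0,"ax":0,"ay":0,"az":-0.0935},{"x":-0.0107,"y":-0.1133,"z":0,"ax":0,"ay":0,"az":-0.0935},{"x":-0.0107,"y":-0.1133,"z":0,"ax":0,"ay":0,"az":-0.0935},{"x":-0.0107,"y":-0.1133,"z":0,"ax":0,"ay":0,"az":-0.0935},{"x":-0.0107,"y":-0.1133,"z":0,"ax":0,"ay":0,"az":-0.0935},{"x":-0.0107,"y":-0.1133,"z":0,"ax":0,"ay":0,"az":-0.0935},{"x":-0.0107,"y":-0.1133,"z":0,"ax":0,"ay":0,"az":-0.0935}]'
python3 -m handwheel '[{"x":-0.0107,"y":-0.1133,"z":0,"ax":0,"ay":0,"az":-0.0935},{"x":-0.0107,"y":-0.1133,"z":0,"ax":0,"ay":0,"az":-0.0935},{"x":-0.0107,"y":-0.1133,"z":0,"ax":0,"ay":0,"az":-0.0935},{"x":0,"y":0,"z":-0.15,"ax":0,"ay":0,"az":0},{"x":0,"y":0,"z":-0.15,"ax":0,"ay":0,"az":0},{"x":0,"y":0,"z":-0.15,"ax":0,"ay":0,"az":0},{"x":0,"y":0,"z":0,"ax":0,"ay":0,"az":0},{"x":0,"y":0,"z":0,"ax":0,"ay":0,"az":0}]'
python3 -m handwheel '[{"x":0,"y":0,"z":0,"ax":0,"ay":0,"az":0},{"x":0,"y":0,"z":0,"ax":0,"ay":0,"az":0},{"x":0,"y":0,"z":0,"ax":0,"ay":0,"az":0},{"x":0,"y":0,"z":0,"ax":0,"ay":0,"az":0},{"x":0,"y":0,"z":0,"ax":0,"ay":0,"az":0},{"x":0,"y":0,"z":0,"ax":0,"ay":0,"az":0},{"x":0,"y":0,"z":0,"ax":0,"ay":0,"az":0},{"x":0,"y":0,"z":0,"ax":0,"ay":0,"az":0}]'
python3 -c "
from h import *;st();t=snap('side','s8.png');u=snap('top','t8.png')
cv2.imwrite('pics/s8c.png',np.hstack([cv2.resize(t[150:270,250:370,::-1],None,fx=3.3,fy=3.3),cv2.resize(u[140:260,260:380,::-1],None,fx=3.3,fy=3.3)]))"
```

```text
clock: 14.25
position: [548.6, 115.7, 187.4]
ee_rot: [0.826, -0.563, -0.001, 0.001]
contact_force: [0.1, 0.3, -1.7]
gripper_width: 53.2
grasp_force: 66.2
clock: 15.05
position: [543.0, 48.7, 98.5]
ee_rot: [-0.686, 0.728, 0.0, -0.001]
contact_force: [-0.1, 0.3, -1.7]
gripper_width: 53.6
grasp_force: 66.1
clock: 15.85
position: [543.1, 48.9, 99.1]
ee_rot: [-0.686, 0.728, 0.0, -0.0]
contact_force: [1.0, 0.5, -2.8]
gripper_width: 53.4
grasp_force: 66.1
t15.8 tcp [543.1  48.9  99.1] close176.56 tilt [-0. -0.] F [ 1.   0.5 -2.8] w53.4 g66.1 j1 0.39 j6 -0.45
```

View pics/s8c.png

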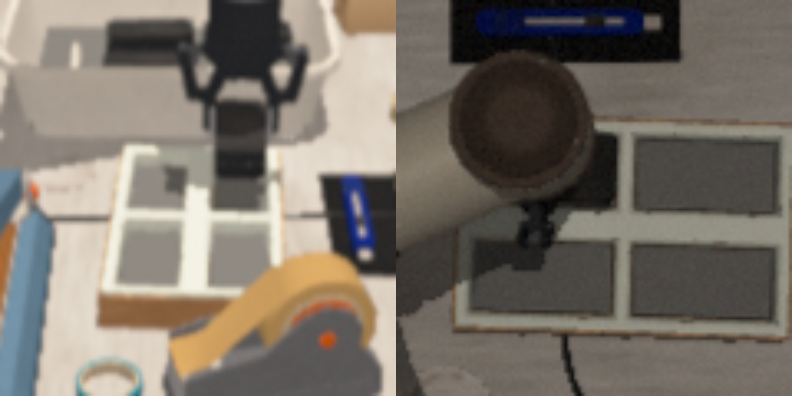

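The adapter hangs just over the far-left recess, with its right end at about u=327. The cutter is clearly on the mat. I check the alignment numerically.

Run:
```python
from h import *
im=cv2.imread('pics/t8.png')[:,:,::-1]
g=lambda a:(a.max(2)<105)
for r in rects(im,g,(325,178,379,240),31,150):print(*r)
for r in rects(im,g,(281,207,328,240),31,150):print(*r)
print(im[190,318:340].max(1), im[196,318:340].max(1))
t=np.radians(-3.5);ex=np.array([np.cos(t),np.sin(t)]);ey=np.array([-np.sin(t),np.cos(t)])
e=np.array([543,49])-58*ey
print(proj('top',[[*(e+10*ex),117],[*(e+10*ex),83]]))
for s in((1,-1),(-1,-1),(-1,1)):
    c=np.array([494,-15.4])+45*s[0]*ex+67.5*s[1]*ey
    print(c,proj('top',[[*(c+a*ex+b*ey),30] for a,b in((31,0),(-31,0),(0,60.5),(0,-60.5))]).round(1).tolist())
```

```text
[445.2 -81.3] [ 67. 123.] 88.4 [353. 225.]
[534.7 -86.2] [ 65. 124.] 86.4 [353.7 192.9]
[458.8  56.3] [ 81. 126.] 88.4 [303.5 221.5]
[ 32  28  23  20  21  23  21  19  30 102 142 148 149 128  67  74  74  72
  75  75  77  74] [ 27  29  27  22  25  23  23  22  39 103 141 149 142 125  66  72  75  74
  75  75  74  76]
[[326.24189714 185.74420846]
 [326.19355917 186.84138588]]
[534.79528951 -85.52128317] [[353.8, 181.8], [353.1, 204.0], [331.8, 192.2], [375.1, 193.6]]
[444.96315765 -80.02691461] [[352.8, 214.0], [352.2, 236.2], [330.8, 224.4], [374.2, 225.8]]
[453.20471049  54.72128317] [[304.5, 212.4], [303.7, 234.6], [282.5, 222.7], [325.8, 224.2]]
```

```bash
python3 -m handwheel '[{"x":0,"y":0.005,"z":-0.08,"ax":0,"ay":0,"az":0},{"x":0,"y":0,"z":-0.06,"ax":0,"ay":0,"az":0},{"x":0,"y":0,"z":-0.03,"ax":0,"ay":0,"az":0},{"x":0,"y":0,"z":-0.02,"ax":0,"ay":0,"az":0},{"x":0,"y":0,"z":-0.02,"ax":0,"ay":0,"az":0},{"x":0,"y":0,"z":-0.02,"ax":0,"ay":0,"az":0},{"x":0,"y":0,"z":0,"ax":0,"ay":0,"az":0},{"x":0,"y":0,"z":0,"ax":0,"ay":0,"az":0}]'
python3 -m handwheel '[{"x":0,"y":0,"z":-0.01,"ax":0,"ay":0,"az":0},{"x":0,"y":0,"z":0,"ax":0,"ay":0,"az":0},{"x":0,"y":0,"z":0,"ax":0,"ay":0,"az":0},{"x":0,"y":0,"z":0,"ax":0,"ay":0,"az":0},{"x":0,"y":0,"z":0,"ax":0,"ay":0,"az":0},{"x":0,"y":0,"z":0,"ax":0,"ay":0,"az":0},{"x":0,"y":0,"z":0,"ax":0,"ay":0,"az":0},{"x":0,"y":0,"z":0,"ax":0,"ay":0,"az":0}]'
```

```text
clock: 16.75
position: [543.3, 49.9, 53.3]
ee_rot: [-0.686, 0.728, -0.0, 0.0]
contact_force: [-0.2, 0.4, -3.3]
gripper_width: 53.4
grasp_force: 66.2
clock: 17.55
position: [543.2, 49.9, 51.1]
ee_rot: [-0.686, 0.728, -0.0, 0.0]
contact_force: [0.4, -0.4, -1.8]
gripper_width: 53.1
grasp_force: 66.2
```

```bash
python3 -m handwheel '[{"x":0,"y":0,"z":-0.008,"ax":0,"ay":0,"az":0},{"x":0,"y":0,"z":-0.008,"ax":0,"ay":0,"az":0},{"x":0,"y":0,"z":0,"ax":0,"ay":0,"az":0},{"x":0,"y":0,"z":0,"ax":0,"ay":0,"az":0},{"x":0,"y":0,"z":0,"ax":0,"ay":0,"az":0},{"x":0,"y":0,"z":0,"ax":0,"ay":0,"az":0},{"x":0,"y":0,"z":0,"ax":0,"ay":0,"az":0},{"x":0,"y":0,"z":0,"ax":0,"ay":0,"az":0}]'
python3 -m handwheel '[{"x":0,"y":0,"z":0,"ax":0,"ay":0,"az":0},{"x":0,"y":0,"z":0,"ax":0,"ay":0,"az":0},{"x":0,"y":0,"z":0,"ax":0,"ay":0,"az":0},{"x":0,"y":0,"z":0,"ax":0,"ay":0,"az":0},{"x":0,"y":0,"z":0.1,"ax":0,"ay":0,"az":0},{"x":0,"y":0,"z":0.1,"ax":0,"ay":0,"az":0},{"x":0,"y":0,"z":0.05,"ax":0,"ay":0,"az":0},{"x":0,"y":0,"z":0,"ax":0,"ay":0,"az":0}]' 0.6
```

```text
clock: 18.35
position: [543.2, 49.9, 48.0]
ee_rot: [-0.686, 0.728, -0.0, 0.0]
contact_force: [0.1, -0.3, -2.2]
gripper_width: 53.6
grasp_force: 66.2
clock: 19.15
position: [544.1, 50.3, 99.4]
ee_rot: [-0.686, 0.728, -0.001, 0.002]
contact_force: [-0.4, -0.8, -1.0]
gripper_width: 68.3
grasp_force: 0.0
```

```bash
python3 -m handwheel '[{"x":0,"y":0,"z":0,"ax":0,"ay":0,"az":0},{"x":0,"y":0,"z":0,"ax":0,"ay":0,"az":0},{"x":0,"y":0,"z":0,"ax":0,"ay":0,"az":0},{"x":0,"y":0,"z":0,"ax":0,"ay":0,"az":0},{"x":0,"y":0,"z":0,"ax":0,"ay":0,"az":0},{"x":0,"y":0,"z":0,"ax":0,"ay":0,"az":0},{"x":0,"y":0,"z":-0.08,"ax":0,"ay":0,"az":0},{"x":0,"y":0,"z":-0.07,"ax":0,"ay":0,"az":0}]' -1
python3 -m handwheel '[{"x":0,"y":0,"z":-0.01,"ax":0,"ay":0,"az":0},{"x":0,"y":0,"z":-0.01,"ax":0,"ay":0,"az":0},{"x":0,"y":0,"z":-0.01,"ax":0,"ay":0,"az":0},{"x":0,"y":0,"z":-0.01,"ax":0,"ay":0,"az":0},{"x":0,"y":0,"z":-0.01,"ax":0,"ay":0,"az":0},{"x":0,"y":0,"z":-0.01,"ax":0,"ay":0,"az":0},{"x":0,"y":0,"z":-0.01,"ax":0,"ay":0,"az":0},{"x":0,"y":0,"z":0,"ax":0,"ay":0,"az":0}]'
python3 -c "from h import *;st()"
```

```text
clock: 19.95
position: [543.4, 50.1, 67.8]
ee_rot: [-0.686, 0.728, -0.0, 0.001]
contact_force: [0.0, 0.1, -0.4]
gripper_width: -0.0
grasp_force: 0.0
clock: 20.75
position: [543.7, 50.0, 55.2]
ee_rot: [-0.686, 0.728, -0.0, 0.001]
contact_force: [-1.7, -0.3, 5.2]
gripper_width: -0.1
grasp_force: 2.3
t20.8 tcp [543.7  50.   55.2] close176.59 tilt [0.002 0.   ] F [-1.7 -0.3  5.2] w-0.1 g2.3 j1 0.39 j6 -0.45
```

```bash
python3 -m handwheel '[{"x":0,"y":0,"z":-0.01,"ax":0,"ay":0,"az":0},{"x":0,"y":0,"z":-0.01,"ax":0,"ay":0,"az":0},{"x":0,"y":0,"z":-0.01,"ax":0,"ay":0,"az":0},{"x":0,"y":0,"z":-0.01,"ax":0,"ay":0,"az":0},{"x":0,"y":0,"z":-0.005,"ax":0,"ay":0,"az":0},{"x":0,"y":0,"z":0,"ax":0,"ay":0,"az":0},{"x":0,"y":0,"z":0,"ax":0,"ay":0,"az":0},{"x":0,"y":0,"z":0,"ax":0,"ay":0,"az":0}]'
python3 -m handwheel '[{"x":0,"y":0,"z":-0.005,"ax":0,"ay":0,"az":0},{"x":0,"y":0,"z":-0.005,"ax":0,"ay":0,"az":0},{"x":0,"y":0,"z":0,"ax":0,"ay":0,"az":0},{"x":0,"y":0,"z":0,"ax":0,"ay":0,"az":0},{"x":0,"y":0,"z":0,"ax":0,"ay":0,"az":0},{"x":0,"y":0,"z":0,"ax":0,"ay":0,"az":0},{"x":0,"y":0,"z":0,"ax":0,"ay":0,"az":0},{"x":0,"y":0,"z":0,"ax":0,"ay":0,"az":0}]'
```

```text
clock: 21.55
position: [543.6, 50.0, 46.0]
ee_rot: [-0.686, 0.728, -0.0, 0.001]
contact_force: [-1.4, -0.4, 5.5]
gripper_width: -0.4
grasp_force: 2.7
clock: 22.35
position: [544.4, 50.2, 44.1]
ee_rot: [-0.686, 0.728, -0.001, 0.001]
contact_force: [-0.4, 0.6, 5.3]
gripper_width: -0.1
grasp_force: 2.5
```

```bash
python3 -m handwheel '[{"x":0,"y":0,"z":-0.008,"ax":0,"ay":0,"az":0},{"x":0,"y":0,"z":0,"ax":0,"ay":0,"az":0},{"x":0,"y":0,"z":0,"ax":0,"ay":0,"az":0},{"x":0,"y":0,"z":0,"ax":0,"ay":0,"az":0},{"x":0,"y":0,"z":0,"ax":0,"ay":0,"az":0},{"x":0,"y":0,"z":0,"ax":0,"ay":0,"az":0},{"x":0,"y":0,"z":0,"ax":0,"ay":0,"az":0},{"x":0,"y":0,"z":0,"ax":0,"ay":0,"az":0}]'
```

```text
clock: 23.15
position: [544.5, 50.2, 44.0]
ee_rot: [-0.686, 0.728, -0.001, 0.001]
contact_force: [-2.9, -0.5, 13.8]
gripper_width: -0.1
grasp_force: 7.2
```

It is flush: TCP z is 44.0 and the force has risen at the stop. Lift, look again and head for adapter B.

```bash
python3 -m handwheel '[{"x":0,"y":0,"z":0.05,"ax":0,"ay":0,"az":0},{"x":0,"y":0,"z":0.15,"ax":0,"ay":0,"az":0},{"x":0,"y":0,"z":0.2,"ax":0,"ay":0,"az":0},{"x":0,"y":0,"z":0.2,"ax":0,"ay":0,"az":0},{"x":0,"y":0,"z":0.15,"ax":0,"ay":0,"az":0},{"x":0,"y":0,"z":0,"ax":0,"ay":0,"az":0},{"x":0,"y":0,"z":0,"ax":0,"ay":0,"az":0},{"x":0,"y":0,"z":0,"ax":0,"ay":0,"az":0}]' 0.69
python3 -c "
from h import *;st();look('t9.png')"
```

```text
clock: 23.95
position: [542.2, 49.7, 190.0]
ee_rot: [-0.685, 0.728, 0.001, -0.001]
contact_force: [0.1, -1.2, -0.2]
gripper_width: 72.6
grasp_force: 0.0
t23.9 tcp [542.2  49.7 190. ] close176.54 tilt [-0.002 -0.   ] F [ 0.1 -1.2 -0.2] w72.6 g0.0 j1 0.39 j6 -0.45
adapters
   [442.2 400. ] [ 67. 117.] 2.7 [178.7 230.9]
   [570.5 397.9] [ 61. 120.] 179.3 [179.  184.5]
cutter
   [674.1  35.9] [ 23. 143.] 88.3 [309. 146.]
```

```bash
python3 -m handwheel '[{"x":-0.0468,"y":0.1135,"z":0,"ax":0,"ay":0,"az":0.094},{"x":-0.0468,"y":0.1135,"z":0,"ax":0,"ay":0,"az":0.094},{"x":-0.0468,"y":0.1135,"z":0,"ax":0,"ay":0,"az":0.094},{"x":-0.0468,"y":0.1135,"z":0,"ax":0,"ay":0,"az":0.094},{"x":-0.0468,"y":0.1135,"z":0,"ax":0,"ay":0,"az":0.094},{"x":-0.0468,"y":0.1135,"z":0,"ax":0,"ay":0,"az":0.094},{"x":-0.0468,"y":0.1135,"z":0,"ax":0,"ay":0,"az":0.094},{"x":-0.0468,"y":0.1135,"z":0,"ax":0,"ay":0,"az":0.094}]'
python3 -m handwheel '[{"x":-0.0468,"y":0.1135,"z":0,"ax":0,"ay":0,"az":0.094},{"x":-0.0468,"y":0.1135,"z":0,"ax":0,"ay":0,"az":0.094},{"x":-0.0468,"y":0.1135,"z":0,"ax":0,"ay":0,"az":0.094},{"x":0,"y":0,"z":0,"ax":0,"ay":0,"az":0},{"x":0,"y":0,"z":-0.1,"ax":0,"ay":0,"az":0},{"x":0,"y":0,"z":-0.1,"ax":0,"ay":0,"az":0},{"x":0,"y":0,"z":0,"ax":0,"ay":0,"az":0},{"x":0,"y":0,"z":0,"ax":0,"ay":0,"az":0}]'
python3 -c "
from h import *;st();t=snap('side','s10.png');u=snap('top','t10.png')
cv2.imwrite('pics/s10c.png',np.hstack([cv2.resize(t[120:240,230:350,::-1],None,fx=3.3,fy=3.3),cv2.resize(u[140:260,140:260,::-1],None,fx=3.3,fy=3.3)]))
print(proj('side',[[440.5-58,272,68],[440.5+58,272,68],[440.5+58,272,34],[440.5-58,272,34]]).round(1).tolist())"
```

```text
clock: 24.8
position: [467.3, 232.0, 189.9]
ee_rot: [0.976, -0.22, -0.001, 0.001]
contact_force: [0.2, -0.2, -0.5]
gripper_width: 72.2
grasp_force: 0.0
clock: 25.6
position: [440.3, 299.0, 150.9]
ee_rot: [1.0, -0.004, -0.0, 0.001]
contact_force: [0.4, -0.0, 1.0]
gripper_width: 71.9
grasp_force: 0.0
t25.6 tcp [440.3 299.  150.9] close89.56 tilt [-0.001 -0.002] F [ 0.4 -0.   1. ] w71.9 g0.0 j1 0.90 j6 0.66
[[280.4, 171.3], [308.8, 171.3], [308.7, 178.6], [280.6, 178.7]]
```

View pics/s10c.png

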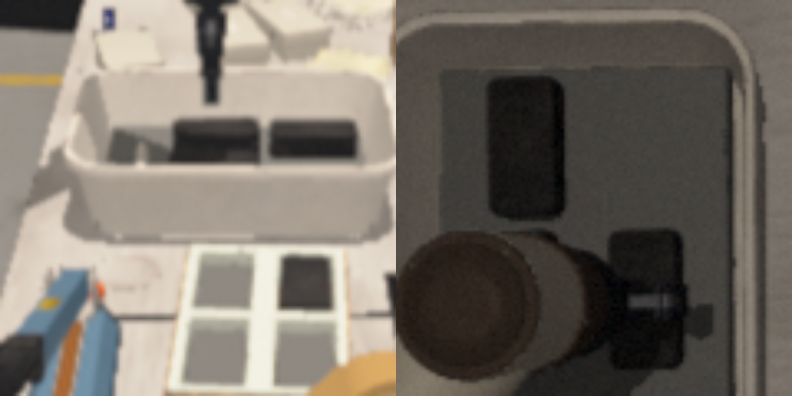

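Adapter B is still at about (216,230), under the gripper, and adapter A sits in its recess. I descend, grip and lift.

```bash
python3 -m handwheel '[{"x":0,"y":0,"z":-0.15,"ax":0,"ay":0,"az":0},{"x":0,"y":0,"z":-0.15,"ax":0,"ay":0,"az":0},{"x":0,"y":0,"z":-0.1,"ax":0,"ay":0,"az":0},{"x":0,"y":0,"z":-0.07,"ax":0,"ay":0,"az":0},{"x":0,"y":0,"z":-0.035,"ax":0,"ay":0,"az":0},{"x":0,"y":0,"z":0,"ax":0,"ay":0,"az":0},{"x":0,"y":0,"z":0,"ax":0,"ay":0,"az":0},{"x":0,"y":0,"z":0,"ax":0,"ay":0,"az":0}]'
python3 -m handwheel '[{"x":0,"y":0,"z":0,"ax":0,"ay":0,"az":0},{"x":0,"y":0,"z":0,"ax":0,"ay":0,"az":0},{"x":0,"y":0,"z":0,"ax":0,"ay":0,"az":0},{"x":0,"y":0,"z":0,"ax":0,"ay":0,"az":0},{"x":0,"y":0,"z":0,"ax":0,"ay":0,"az":0},{"x":0,"y":0,"z":0,"ax":0,"ay":0,"az":0},{"x":0,"y":0,"z":0,"ax":0,"ay":0,"az":0},{"x":0,"y":0,"z":0,"ax":0,"ay":0,"az":0}]' -1
python3 -m handwheel '[{"x":0,"y":0,"z":0.1,"ax":0,"ay":0,"az":0},{"x":0,"y":0,"z":0.15,"ax":0,"ay":0,"az":0},{"x":0,"y":0,"z":0.15,"ax":0,"ay":0,"az":0},{"x":0,"y":0,"z":0.15,"ax":0,"ay":0,"az":0},{"x":0,"y":0,"z":0.15,"ax":0,"ay":0,"az":0},{"x":0,"y":0,"z":0,"ax":0,"ay":0,"az":0},{"x":0,"y":0,"z":0,"ax":0,"ay":0,"az":0},{"x":0,"y":0,"z":0,"ax":0,"ay":0,"az":0}]'
python3 -c "
from h import *;st()"
```

```text
clock: 26.5
position: [440.8, 300.3, 51.5]
ee_rot: [1.0, -0.003, 0.001, -0.001]
contact_force: [0.5, 0.4, -0.5]
gripper_width: 72.4
grasp_force: 0.0
clock: 27.3
position: [440.5, 299.8, 51.6]
ee_rot: [1.0, -0.003, 0.001, -0.0]
contact_force: [-1.4, -2.0, 6.1]
gripper_width: 53.6
grasp_force: 65.6
clock: 28.1
position: [439.1, 298.7, 188.4]
ee_rot: [1.0, -0.004, -0.002, 0.001]
contact_force: [0.1, -0.9, -3.7]
gripper_width: 53.1
grasp_force: 64.6
t28.1 tcp [439.1 298.7 188.4] close89.59 tilt [-0.003 -0.002] F [ 0.1 -0.9 -3.7] w53.1 g64.6 j1 0.90 j6 0.66
```

```bash
python3 -m handwheel '[{"x":0.0058,"y":-0.1114,"z":0,"ax":0,"ay":0,"az":-0.0941},{"x":0.0058,"y":-0.1114,"z":0,"ax":0,"ay":0,"az":-0.0941},{"x":0.0058,"y":-0.1114,"z":0,"ax":0,"ay":0,"az":-0.0941},{"x":0.0058,"y":-0.1114,"z":0,"ax":0,"ay":0,"az":-0.0941},{"x":0.0058,"y":-0.1114,"z":0,"ax":0,"ay":0,"az":-0.0941},{"x":0.0058,"y":-0.1114,"z":0,"ax":0,"ay":0,"az":-0.0941},{"x":0.0058,"y":-0.1114,"z":0,"ax":0,"ay":0,"az":-0.0941},{"x":0.0058,"y":-0.1114,"z":0,"ax":0,"ay":0,"az":-0.0941}]'
python3 -m handwheel '[{"x":0.0058,"y":-0.1114,"z":0,"ax":0,"ay":0,"az":-0.0941},{"x":0.0058,"y":-0.1114,"z":0,"ax":0,"ay":0,"az":-0.0941},{"x":0.0058,"y":-0.1114,"z":0,"ax":0,"ay":0,"az":-0.0941},{"x":0,"y":0,"z":-0.15,"ax":0,"ay":0,"az":0},{"x":0,"y":0,"z":-0.15,"ax":0,"ay":0,"az":0},{"x":0,"y":0,"z":-0.15,"ax":0,"ay":0,"az":0},{"x":0,"y":0,"z":0,"ax":0,"ay":0,"az":0},{"x":0,"y":0,"z":0,"ax":0,"ay":0,"az":0}]'
cat >> h.py <<'E'
def endedge(f,sgn=-1,bot=-16):
    im=snap('top',f);s=arm.read_state();p=s['position'];t=np.radians(-3.5);ex=np.array([np.cos(t),np.sin(t)]);ey=np.array([-np.sin(t),np.cos(t)])
    for a in(-20,-10,0,10,20):
        e=p[:2]+sgn*58*ey+a*ex;q=proj('top',[[*e,p[2]+bot+34],[*e,p[2]+bot]]);u,v=q[0]
        r=im[int(round(v)),int(u)-7:int(u)+9].max(1);print(q[:,0].round(1),'v%d u0=%d'%(round(v),int(u)-7),r.tolist())
E
python3 -c "
from h import *;st();endedge('t11.png')"
```

```text
clock: 28.9
position: [448.4, 120.0, 188.5]
ee_rot: [0.827, -0.563, -0.001, 0.002]
contact_force: [0.7, -0.3, -2.4]
gripper_width: 53.5
grasp_force: 64.5
clock: 29.7
position: [452.6, 54.2, 99.7]
ee_rot: [-0.685, 0.728, 0.0, -0.001]
contact_force: [0.3, 0.8, -2.7]
gripper_width: 53.4
grasp_force: 65.0
t29.7 tcp [452.6  54.2  99.7] close176.49 tilt [-0.002 -0.002] F [ 0.3  0.8 -2.7] w53.4 g65.0 j1 0.48 j6 -0.54
[324.6 324.6] v231 u0=317 [30, 30, 23, 24, 23, 26, 23, 23, 40, 110, 141, 150, 144, 114, 63, 69]
[324.8 324.8] v228 u0=317 [50, 29, 20, 19, 25, 26, 22, 29, 38, 102, 141, 149, 141, 125, 68, 73]
[324.9 324.9] v224 u0=317 [57, 48, 29, 18, 20, 19, 23, 28, 24, 103, 143, 148, 150, 129, 71, 68]
[325. 325.] v220 u0=318 [52, 30, 23, 20, 17, 22, 30, 23, 94, 134, 146, 148, 128, 80, 73, 73]
[325.1 325.1] v216 u0=318 [31, 22, 26, 29, 23, 28, 21, 19, 82, 130, 148, 149, 112, 67, 69, 76]
```

```bash
python3 -m handwheel '[{"x":0,"y":0.009,"z":-0.08,"ax":0,"ay":0,"az":0},{"x":0,"y":0,"z":-0.06,"ax":0,"ay":0,"az":0},{"x":0,"y":0,"z":-0.03,"ax":0,"ay":0,"az":0},{"x":0,"y":0,"z":-0.02,"ax":0,"ay":0,"az":0},{"x":0,"y":0,"z":-0.02,"ax":0,"ay":0,"az":0},{"x":0,"y":0,"z":-0.02,"ax":0,"ay":0,"az":0},{"x":0,"y":0,"z":0,"ax":0,"ay":0,"az":0},{"x":0,"y":0,"z":0,"ax":0,"ay":0,"az":0}]'
python3 -m handwheel '[{"x":0,"y":0,"z":-0.01,"ax":0,"ay":0,"az":0},{"x":0,"y":0,"z":0,"ax":0,"ay":0,"az":0},{"x":0,"y":0,"z":0,"ax":0,"ay":0,"az":0},{"x":0,"y":0,"z":0,"ax":0,"ay":0,"az":0},{"x":0,"y":0,"z":0,"ax":0,"ay":0,"az":0},{"x":0,"y":0,"z":0,"ax":0,"ay":0,"az":0},{"x":0,"y":0,"z":0,"ax":0,"ay":0,"az":0},{"x":0,"y":0,"z":0,"ax":0,"ay":0,"az":0}]'
```

```text
clock: 30.55
position: [453.1, 56.4, 54.5]
ee_rot: [-0.685, 0.729, -0.0, 0.0]
contact_force: [0.3, -0.5, -2.9]
gripper_width: 53.7
grasp_force: 64.9
clock: 31.35
position: [453.0, 56.3, 52.3]
ee_rot: [-0.685, 0.729, -0.0, 0.0]
contact_force: [0.4, 0.2, -3.2]
gripper_width: 53.7
grasp_force: 65.0
```

```bash
python3 -m handwheel '[{"x":0,"y":0,"z":-0.008,"ax":0,"ay":0,"az":0},{"x":0,"y":0,"z":-0.009,"ax":0,"ay":0,"az":0},{"x":0,"y":0,"z":0,"ax":0,"ay":0,"az":0},{"x":0,"y":0,"z":0,"ax":0,"ay":0,"az":0},{"x":0,"y":0,"z":0,"ax":0,"ay":0,"az":0},{"x":0,"y":0,"z":0,"ax":0,"ay":0,"az":0},{"x":0,"y":0,"z":0,"ax":0,"ay":0,"az":0},{"x":0,"y":0,"z":0,"ax":0,"ay":0,"az":0}]'
python3 -m handwheel '[{"x":0,"y":0,"z":0,"ax":0,"ay":0,"az":0},{"x":0,"y":0,"z":0,"ax":0,"ay":0,"az":0},{"x":0,"y":0,"z":0,"ax":0,"ay":0,"az":0},{"x":0,"y":0,"z":0,"ax":0,"ay":0,"az":0},{"x":0,"y":0,"z":0.1,"ax":0,"ay":0,"az":0},{"x":0,"y":0,"z":0.1,"ax":0,"ay":0,"az":0},{"x":0,"y":0,"z":0.05,"ax":0,"ay":0,"az":0},{"x":0,"y":0,"z":0,"ax":0,"ay":0,"az":0}]' 0.6
python3 -m handwheel '[{"x":0,"y":0,"z":0,"ax":0,"ay":0,"az":0},{"x":0,"y":0,"z":0,"ax":0,"ay":0,"az":0},{"x":0,"y":0,"z":0,"ax":0,"ay":0,"az":0},{"x":0,"y":0,"z":0,"ax":0,"ay":0,"az":0},{"x":0,"y":0,"z":0,"ax":0,"ay":0,"az":0},{"x":0,"y":0,"z":0,"ax":0,"ay":0,"az":0},{"x":0,"y":0,"z":-0.08,"ax":0,"ay":0,"az":0},{"x":0,"y":0,"z":-0.07,"ax":0,"ay":0,"az":0}]' -1
python3 -m handwheel '[{"x":0,"y":0,"z":-0.01,"ax":0,"ay":0,"az":0},{"x":0,"y":0,"z":-0.01,"ax":0,"ay":0,"az":0},{"x":0,"y":0,"z":-0.01,"ax":0,"ay":0,"az":0},{"x":0,"y":0,"z":-0.01,"ax":0,"ay":0,"az":0},{"x":0,"y":0,"z":-0.01,"ax":0,"ay":0,"az":0},{"x":0,"y":0,"z":-0.01,"ax":0,"ay":0,"az":0},{"x":0,"y":0,"z":-0.01,"ax":0,"ay":0,"az":0},{"x":0,"y":0,"z":0,"ax":0,"ay":0,"az":0}]'
```

```text
clock: 32.15
position: [453.0, 56.4, 48.9]
ee_rot: [-0.685, 0.729, -0.0, 0.0]
contact_force: [-0.5, 0.7, -2.9]
gripper_width: 53.5
grasp_force: 65.0
clock: 32.95
position: [453.9, 56.8, 100.2]
ee_rot: [-0.685, 0.729, -0.001, 0.002]
contact_force: [-0.1, 0.7, -0.5]
gripper_width: 68.4
grasp_force: 0.0
clock: 33.75
position: [453.2, 56.5, 68.8]
ee_rot: [-0.685, 0.729, -0.0, 0.001]
contact_force: [-0.8, 0.6, -0.1]
gripper_width: -0.1
grasp_force: 0.0
clock: 34.55
position: [453.3, 56.5, 55.3]
ee_rot: [-0.685, 0.728, -0.0, 0.0]
contact_force: [-0.3, 0.5, 2.1]
gripper_width: -0.2
grasp_force: 1.4
```

```bash
python3 -m handwheel '[{"x":0,"y":0,"z":-0.01,"ax":0,"ay":0,"az":0},{"x":0,"y":0,"z":-0.01,"ax":0,"ay":0,"az":0},{"x":0,"y":0,"z":-0.01,"ax":0,"ay":0,"az":0},{"x":0,"y":0,"z":-0.01,"ax":0,"ay":0,"az":0},{"x":0,"y":0,"z":-0.01,"ax":0,"ay":0,"az":0},{"x":0,"y":0,"z":-0.005,"ax":0,"ay":0,"az":0},{"x":0,"y":0,"z":0,"ax":0,"ay":0,"az":0},{"x":0,"y":0,"z":0,"ax":0,"ay":0,"az":0}]'
python3 -m handwheel '[{"x":0,"y":0,"z":-0.005,"ax":0,"ay":0,"az":0},{"x":0,"y":0,"z":-0.005,"ax":0,"ay":0,"az":0},{"x":0,"y":0,"z":0,"ax":0,"ay":0,"az":0},{"x":0,"y":0,"z":0,"ax":0,"ay":0,"az":0},{"x":0,"y":0,"z":0,"ax":0,"ay":0,"az":0},{"x":0,"y":0,"z":0,"ax":0,"ay":0,"az":0},{"x":0,"y":0,"z":0,"ax":0,"ay":0,"az":0},{"x":0,"y":0,"z":0,"ax":0,"ay":0,"az":0}]'
```

```text
clock: 35.35
position: [453.3, 56.5, 44.2]
ee_rot: [-0.685, 0.729, -0.0, 0.0]
contact_force: [-0.6, 0.5, 4.3]
gripper_width: -0.0
grasp_force: 2.1
clock: 36.15
position: [453.4, 56.5, 43.9]
ee_rot: [-0.685, 0.728, -0.0, 0.001]
contact_force: [-5.0, 0.9, 19.3]
gripper_width: -0.3
grasp_force: 9.8
```

B is at its stop. Lift and look again before adapter C.

```bash
python3 -m handwheel '[{"x":0,"y":0,"z":0.05,"ax":0,"ay":0,"az":0},{"x":0,"y":0,"z":0.15,"ax":0,"ay":0,"az":0},{"x":0,"y":0,"z":0.2,"ax":0,"ay":0,"az":0},{"x":0,"y":0,"z":0.2,"ax":0,"ay":0,"az":0},{"x":0,"y":0,"z":0.15,"ax":0,"ay":0,"az":0},{"x":0,"y":0,"z":0,"ax":0,"ay":0,"az":0},{"x":0,"y":0,"z":0,"ax":0,"ay":0,"az":0},{"x":0,"y":0,"z":0,"ax":0,"ay":0,"az":0}]' 0.69
python3 -c "
from h import *;st();look('t12.png')"
```

```text
clock: 36.95
position: [452.0, 56.0, 190.6]
ee_rot: [-0.685, 0.729, 0.001, -0.001]
contact_force: [-0.2, -0.8, 0.7]
gripper_width: 72.3
grasp_force: 0.0
t37.0 tcp [452.   56.  190.6] close176.44 tilt [-0.003 -0.001] F [-0.2 -0.8  0.7] w72.3 g0.0 j1 0.48 j6 -0.54
adapters
   [442.1 401. ] [ 65. 117.] 2.9 [178.4 230.9]
   [570.5 396.5] [ 64. 120.] 179.3 [179.5 184.5]
cutter
   [674.1  35.9] [ 23. 143.] 88.3 [309. 146.]
```

```bash
python3 -m handwheel '[{"x":0.0536,"y":0.155,"z":0,"ax":0,"ay":0,"az":0.0937},{"x":0.0536,"y":0.155,"z":0,"ax":0,"ay":0,"az":0.0937},{"x":0.0536,"y":0.155,"z":0,"ax":0,"ay":0,"az":0.0937},{"x":0.0536,"y":0.155,"z":0,"ax":0,"ay":0,"az":0.0937},{"x":0.0536,"y":0.155,"z":0,"ax":0,"ay":0,"az":0.0937},{"x":0.0536,"y":0.155,"z":0,"ax":0,"ay":0,"az":0.0937},{"x":0.0536,"y":0.155,"z":0,"ax":0,"ay":0,"az":0.0937},{"x":0.0536,"y":0.155,"z":0,"ax":0,"ay":0,"az":0.0937}]'
python3 -m handwheel '[{"x":0.0536,"y":0.155,"z":0,"ax":0,"ay":0,"az":0.0937},{"x":0.0536,"y":0.155,"z":0,"ax":0,"ay":0,"az":0.0937},{"x":0.0536,"y":0.155,"z":0,"ax":0,"ay":0,"az":0.0937},{"x":0,"y":0,"z":-0.1,"ax":0,"ay":0,"az":0},{"x":0,"y":0,"z":-0.1,"ax":0,"ay":0,"az":0},{"x":0,"y":0,"z":0,"ax":0,"ay":0,"az":0},{"x":0,"y":0,"z":0,"ax":0,"ay":0,"az":0},{"x":0,"y":0,"z":0,"ax":0,"ay":0,"az":0}]'
python3 -c "
from h import *;st();look('t13.png');im=snap('side','s13.png')
print([x for x in rects(im,black,(270,140,345,190),51,20,n='side')])"
```

```text
clock: 37.8
position: [538.5, 305.2, 189.8]
ee_rot: [0.975, -0.223, -0.001, 0.001]
contact_force: [0.3, -0.4, 0.2]
gripper_width: 72.1
grasp_force: 0.0
clock: 38.6
position: [571.4, 397.5, 152.8]
ee_rot: [1.0, -0.007, 0.001, -0.0]
contact_force: [0.1, -0.4, 0.5]
gripper_width: 72.5
grasp_force: 0.0
t38.6 tcp [571.4 397.5 152.8] close89.23 tilt [0.001 0.001] F [ 0.1 -0.4  0.5] w72.5 g0.0 j1 0.84 j6 0.72
adapters
   [511.8 411.1] [137. 254.] 179.2 [174.5 206. ]
cutter
   [674.1  35.9] [ 23. 143.] 88.3 [309. 146.]
[(array([439.2, 376.3]), array([40., 92.]), 0.1, array([294.5, 164. ], dtype=float32)), (array([572.3, 381.7]), array([51., 98.]), 0.2, array([325. , 163.5], dtype=float32))]
```

```bash
python3 -m handwheel '[{"x":0,"y":0,"z":-0.15,"ax":0,"ay":0,"az":0},{"x":0,"y":0,"z":-0.15,"ax":0,"ay":0,"az":0},{"x":0,"y":0,"z":-0.1,"ax":0,"ay":0,"az":0},{"x":0,"y":0,"z":-0.07,"ax":0,"ay":0,"az":0},{"x":0,"y":0,"z":-0.035,"ax":0,"ay":0,"az":0},{"x":0,"y":0,"z":0,"ax":0,"ay":0,"az":0},{"x":0,"y":0,"z":0,"ax":0,"ay":0,"az":0},{"x":0,"y":0,"z":0,"ax":0,"ay":0,"az":0}]'
python3 -m handwheel '[{"x":0,"y":0,"z":0,"ax":0,"ay":0,"az":0},{"x":0,"y":0,"z":0,"ax":0,"ay":0,"az":0},{"x":0,"y":0,"z":0,"ax":0,"ay":0,"az":0},{"x":0,"y":0,"z":0,"ax":0,"ay":0,"az":0},{"x":0,"y":0,"z":0,"ax":0,"ay":0,"az":0},{"x":0,"y":0,"z":0,"ax":0,"ay":0,"az":0},{"x":0,"y":0,"z":0,"ax":0,"ay":0,"az":0},{"x":0,"y":0,"z":0,"ax":0,"ay":0,"az":0}]' -1
python3 -m handwheel '[{"x":0,"y":0,"z":0.1,"ax":0,"ay":0,"az":0},{"x":0,"y":0,"z":0.15,"ax":0,"ay":0,"az":0},{"x":0,"y":0,"z":0.15,"ax":0,"ay":0,"az":0},{"x":0,"y":0,"z":0.15,"ax":0,"ay":0,"az":0},{"x":0,"y":0,"z":0.15,"ax":0,"ay":0,"az":0},{"x":0,"y":0,"z":0,"ax":0,"ay":0,"az":0},{"x":0,"y":0,"z":0,"ax":0,"ay":0,"az":0},{"x":0,"y":0,"z":0,"ax":0,"ay":0,"az":0}]'
python3 -c "
from h import *;st()"
```

```text
clock: 39.5
position: [571.5, 398.0, 52.5]
ee_rot: [1.0, -0.007, 0.001, -0.001]
contact_force: [-0.3, 0.3, 0.3]
gripper_width: 72.1
grasp_force: 0.0
clock: 40.3
position: [571.4, 397.9, 52.5]
ee_rot: [1.0, -0.006, 0.001, -0.001]
contact_force: [-1.3, -0.5, 6.4]
gripper_width: 53.7
grasp_force: 67.0
clock: 41.1
position: [569.5, 396.4, 187.7]
ee_rot: [1.0, -0.007, -0.002, 0.002]
contact_force: [0.7, 0.4, -3.9]
gripper_width: 53.6
grasp_force: 66.1
t41.1 tcp [569.5 396.4 187.7] close89.19 tilt [-0.005 -0.003] F [ 0.7  0.4 -3.9] w53.6 g66.1 j1 0.84 j6 0.72
```

```bash
python3 -m handwheel '[{"x":-0.0152,"y":-0.2009,"z":0,"ax":0,"ay":0,"az":-0.0859},{"x":-0.0152,"y":-0.2009,"z":0,"ax":0,"ay":0,"az":-0.0859},{"x":-0.0152,"y":-0.2009,"z":0,"ax":0,"ay":0,"az":-0.0859},{"x":-0.0152,"y":-0.2009,"z":0,"ax":0,"ay":0,"az":-0.0859},{"x":-0.0152,"y":-0.2009,"z":0,"ax":0,"ay":0,"az":-0.0859},{"x":-0.0152,"y":-0.2009,"z":0,"ax":0,"ay":0,"az":-0.0859},{"x":-0.0152,"y":-0.2009,"z":0,"ax":0,"ay":0,"az":-0.0859},{"x":-0.0152,"y":-0.2009,"z":0,"ax":0,"ay":0,"az":-0.0859}]'
python3 -m handwheel '[{"x":-0.0152,"y":-0.2009,"z":0,"ax":0,"ay":0,"az":-0.0859},{"x":-0.0152,"y":-0.2009,"z":0,"ax":0,"ay":0,"az":-0.0859},{"x":-0.0152,"y":-0.2009,"z":0,"ax":0,"ay":0,"az":-0.0859},{"x":-0.0152,"y":-0.2009,"z":0,"ax":0,"ay":0,"az":-0.0859},{"x":0,"y":0,"z":0,"ax":0,"ay":0,"az":0},{"x":0,"y":0,"z":0,"ax":0,"ay":0,"az":0},{"x":0,"y":0,"z":0,"ax":0,"ay":0,"az":0},{"x":0,"y":0,"z":-0.15,"ax":0,"ay":0,"az":0}]'
python3 -m handwheel '[{"x":0,"y":0,"z":-0.15,"ax":0,"ay":0,"az":0},{"x":0,"y":0,"z":-0.15,"ax":0,"ay":0,"az":0},{"x":0,"y":0,"z":0,"ax":0,"ay":0,"az":0},{"x":0,"y":0,"z":0,"ax":0,"ay":0,"az":0},{"x":0,"y":0,"z":0,"ax":0,"ay":0,"az":0},{"x":0,"y":0,"z":0,"ax":0,"ay":0,"az":0},{"x":0,"y":0,"z":0,"ax":0,"ay":0,"az":0},{"x":0,"y":0,"z":0,"ax":0,"ay":0,"az":0}]'
python3 -c "
from h import *;st();endedge('t14.png',-1,-18.5)"
```

```text
clock: 41.9
position: [545.0, 74.0, 188.9]
ee_rot: [0.853, -0.522, -0.001, 0.001]
contact_force: [0.3, -0.5, -3.7]
gripper_width: 53.2
grasp_force: 66.1
clock: 42.7
position: [537.9, -83.7, 164.2]
ee_rot: [-0.686, 0.727, -0.003, 0.004]
contact_force: [0.7, 0.5, -3.0]
gripper_width: 53.5
grasp_force: 66.1
clock: 43.5
position: [534.7, -84.8, 101.8]
ee_rot: [-0.685, 0.729, -0.0, 0.001]
contact_force: [-0.7, 0.4, -3.5]
gripper_width: 53.2
grasp_force: 66.0
t43.5 tcp [534.7 -84.8 101.8] close176.46 tilt [0.002 0.   ] F [-0.7  0.4 -3.5] w53.2 g66.0 j1 0.14 j6 -0.20
[377.1 375.8] v199 u0=370 [45, 48, 51, 47, 49, 35, 26, 41, 134, 139, 113, 114, 116, 120, 117, 117]
[377.2 375.9] v195 u0=370 [35, 39, 50, 52, 53, 55, 54, 55, 53, 85, 95, 113, 115, 117, 118, 121]
[377.3 376. ] v191 u0=370 [37, 36, 36, 39, 39, 37, 36, 36, 40, 46, 55, 55, 58, 99, 122, 126]
[377.4 376.1] v187 u0=370 [48, 46, 42, 40, 36, 38, 39, 38, 38, 36, 39, 42, 51, 56, 47, 75]
[377.5 376.2] v184 u0=370 [58, 55, 53, 48, 43, 43, 43, 41, 37, 36, 39, 38, 38, 50, 55, 56]
```

```bash
python3 -c "
from h import *;st();endedge('t15.png',1,-18.5);u=cv2.imread('pics/t15.png');t=arm.get_image('side')
cv2.imwrite('pics/c15.png',np.hstack([cv2.resize(t[150:270,250:370,::-1],None,fx=3.3,fy=3.3),cv2.resize(u[140:260,270:390],None,fx=3.3,fy=3.3)]))"
```

```text
t43.5 tcp [534.6 -84.8 101.5] close176.45 tilt [0.001 0.   ] F [ 0.4 -0.6 -3.6] w53.2 g66.0 j1 0.14 j6 -0.20
[332.8 332.6] v197 u0=325 [110, 109, 107, 109, 111, 110, 111, 109, 110, 109, 108, 113, 107, 105, 106, 105]
[332.9 332.7] v194 u0=325 [117, 119, 117, 119, 116, 114, 114, 115, 113, 113, 117, 112, 116, 114, 114, 112]
[333.  332.8] v190 u0=326 [127, 128, 125, 123, 128, 126, 129, 124, 124, 124, 126, 124, 125, 124, 123, 121]
[333.2 332.9] v186 u0=326 [140, 135, 138, 138, 137, 135, 138, 135, 137, 136, 134, 132, 133, 134, 134, 133]
[333.3 333. ] v182 u0=326 [131, 129, 130, 133, 130, 134, 132, 130, 131, 133, 134, 134, 136, 133, 137, 137]
```

View pics/c15.png

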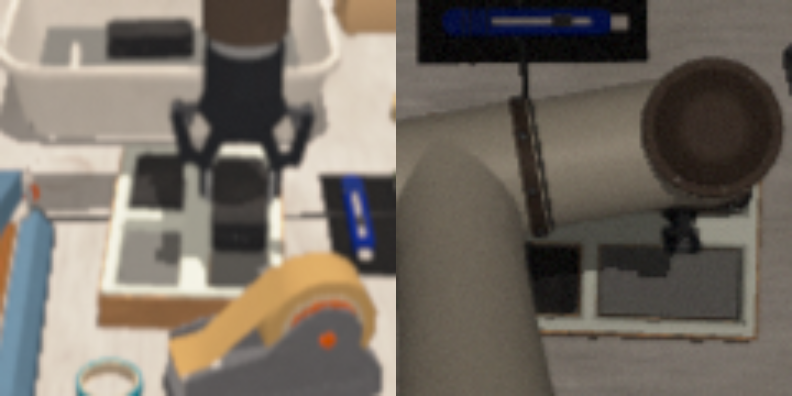

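The adapter is above the far-right recess and aligned to within about 1 mm. I lower it.

```bash
python3 -m handwheel '[{"x":0,"y":0.003,"z":-0.08,"ax":0,"ay":0,"az":0},{"x":0,"y":0,"z":-0.06,"ax":0,"ay":0,"az":0},{"x":0,"y":0,"z":-0.03,"ax":0,"ay":0,"az":0},{"x":0,"y":0,"z":-0.02,"ax":0,"ay":0,"az":0},{"x":0,"y":0,"z":-0.02,"ax":0,"ay":0,"az":0},{"x":0,"y":0,"z":-0.02,"ax":0,"ay":0,"az":0},{"x":0,"y":0,"z":0,"ax":0,"ay":0,"az":0},{"x":0,"y":0,"z":0,"ax":0,"ay":0,"az":0}]'
python3 -m handwheel '[{"x":0,"y":0,"z":-0.01,"ax":0,"ay":0,"az":0},{"x":0,"y":0,"z":0,"ax":0,"ay":0,"az":0},{"x":0,"y":0,"z":0,"ax":0,"ay":0,"az":0},{"x":0,"y":0,"z":0,"ax":0,"ay":0,"az":0},{"x":0,"y":0,"z":0,"ax":0,"ay":0,"az":0},{"x":0,"y":0,"z":0,"ax":0,"ay":0,"az":0},{"x":0,"y":0,"z":0,"ax":0,"ay":0,"az":0},{"x":0,"y":0,"z":0,"ax":0,"ay":0,"az":0}]'
```

```text
clock: 44.45
position: [534.5, -84.2, 55.1]
ee_rot: [-0.685, 0.729, -0.0, 0.0]
contact_force: [-0.0, 0.5, -2.6]
gripper_width: 53.2
grasp_force: 66.0
clock: 45.25
position: [534.4, -84.2, 52.9]
ee_rot: [-0.685, 0.729, 0.0, 0.0]
contact_force: [-0.2, 0.1, -3.5]
gripper_width: 52.4
grasp_force: 66.0
```

```bash
python3 -m handwheel '[{"x":0,"y":0,"z":-0.008,"ax":0,"ay":0,"az":0},{"x":0,"y":0,"z":-0.008,"ax":0,"ay":0,"az":0},{"x":0,"y":0,"z":0,"ax":0,"ay":0,"az":0},{"x":0,"y":0,"z":0,"ax":0,"ay":0,"az":0},{"x":0,"y":0,"z":0,"ax":0,"ay":0,"az":0},{"x":0,"y":0,"z":0,"ax":0,"ay":0,"az":0},{"x":0,"y":0,"z":0,"ax":0,"ay":0,"az":0},{"x":0,"y":0,"z":0,"ax":0,"ay":0,"az":0}]'
python3 -m handwheel '[{"x":0,"y":0,"z":0,"ax":0,"ay":0,"az":0},{"x":0,"y":0,"z":0,"ax":0,"ay":0,"az":0},{"x":0,"y":0,"z":0,"ax":0,"ay":0,"az":0},{"x":0,"y":0,"z":0,"ax":0,"ay":0,"az":0},{"x":0,"y":0,"z":0.1,"ax":0,"ay":0,"az":0},{"x":0,"y":0,"z":0.1,"ax":0,"ay":0,"az":0},{"x":0,"y":0,"z":0.05,"ax":0,"ay":0,"az":0},{"x":0,"y":0,"z":0,"ax":0,"ay":0,"az":0}]' 0.6
python3 -m handwheel '[{"x":0,"y":0,"z":0,"ax":0,"ay":0,"az":0},{"x":0,"y":0,"z":0,"ax":0,"ay":0,"az":0},{"x":0,"y":0,"z":0,"ax":0,"ay":0,"az":0},{"x":0,"y":0,"z":0,"ax":0,"ay":0,"az":0},{"x":0,"y":0,"z":0,"ax":0,"ay":0,"az":0},{"x":0,"y":0,"z":0,"ax":0,"ay":0,"az":0},{"x":0,"y":0,"z":-0.08,"ax":0,"ay":0,"az":0},{"x":0,"y":0,"z":-0.07,"ax":0,"ay":0,"az":0}]' -1
python3 -m handwheel '[{"x":0,"y":0,"z":-0.01,"ax":0,"ay":0,"az":0},{"x":0,"y":0,"z":-0.01,"ax":0,"ay":0,"az":0},{"x":0,"y":0,"z":-0.01,"ax":0,"ay":0,"az":0},{"x":0,"y":0,"z":-0.01,"ax":0,"ay":0,"az":0},{"x":0,"y":0,"z":-0.01,"ax":0,"ay":0,"az":0},{"x":0,"y":0,"z":-0.01,"ax":0,"ay":0,"az":0},{"x":0,"y":0,"z":-0.01,"ax":0,"ay":0,"az":0},{"x":0,"y":0,"z":0,"ax":0,"ay":0,"az":0}]'
```

```text
clock: 46.05
position: [534.4, -84.2, 49.7]
ee_rot: [-0.685, 0.729, -0.0, 0.0]
contact_force: [0.4, 0.1, -2.5]
gripper_width: 53.7
grasp_force: 66.0
clock: 46.85
position: [535.5, -84.1, 101.2]
ee_rot: [-0.685, 0.729, -0.001, 0.001]
contact_force: [0.9, -0.1, 0.1]
gripper_width: 68.1
grasp_force: 0.0
clock: 47.65
position: [534.6, -84.2, 69.6]
ee_rot: [-0.685, 0.729, -0.0, 0.001]
contact_force: [-0.7, 0.4, 0.2]
gripper_width: 0.1
grasp_force: 0.0
clock: 48.45
position: [534.7, -84.2, 56.2]
ee_rot: [-0.685, 0.729, -0.0, 0.0]
contact_force: [0.4, 0.1, 3.9]
gripper_width: 0.0
grasp_force: 1.7
```

```bash
python3 -m handwheel '[{"x":0,"y":0,"z":-0.01,"ax":0,"ay":0,"az":0},{"x":0,"y":0,"z":-0.01,"ax":0,"ay":0,"az":0},{"x":0,"y":0,"z":-0.01,"ax":0,"ay":0,"az":0},{"x":0,"y":0,"z":-0.01,"ax":0,"ay":0,"az":0},{"x":0,"y":0,"z":-0.01,"ax":0,"ay":0,"az":0},{"x":0,"y":0,"z":-0.005,"ax":0,"ay":0,"az":0},{"x":0,"y":0,"z":0,"ax":0,"ay":0,"az":0},{"x":0,"y":0,"z":0,"ax":0,"ay":0,"az":0}]'
python3 -m handwheel '[{"x":0,"y":0,"z":-0.007,"ax":0,"ay":0,"az":0},{"x":0,"y":0,"z":-0.006,"ax":0,"ay":0,"az":0},{"x":0,"y":0,"z":0,"ax":0,"ay":0,"az":0},{"x":0,"y":0,"z":0,"ax":0,"ay":0,"az":0},{"x":0,"y":0,"z":0,"ax":0,"ay":0,"az":0},{"x":0,"y":0,"z":0,"ax":0,"ay":0,"az":0},{"x":0,"y":0,"z":0,"ax":0,"ay":0,"az":0},{"x":0,"y":0,"z":0,"ax":0,"ay":0,"az":0}]'
```

```text
clock: 49.25
position: [534.7, -84.2, 45.0]
ee_rot: [-0.685, 0.729, -0.0, 0.0]
contact_force: [-0.1, 0.1, 4.2]
gripper_width: -0.2
grasp_force: 2.2
clock: 50.05
position: [534.8, -84.2, 44.0]
ee_rot: [-0.685, 0.728, -0.001, 0.0]
contact_force: [-4.2, 1.3, 14.3]
gripper_width: -0.1
grasp_force: 7.4
```

C is flush too. Lift and look for adapter D.

```bash
python3 -m handwheel '[{"x":0,"y":0,"z":0.05,"ax":0,"ay":0,"az":0},{"x":0,"y":0,"z":0.15,"ax":0,"ay":0,"az":0},{"x":0,"y":0,"z":0.2,"ax":0,"ay":0,"az":0},{"x":0,"y":0,"z":0.2,"ax":0,"ay":0,"az":0},{"x":0,"y":0,"z":0.15,"ax":0,"ay":0,"az":0},{"x":0,"y":0,"z":0,"ax":0,"ay":0,"az":0},{"x":0,"y":0,"z":0,"ax":0,"ay":0,"az":0},{"x":0,"y":0,"z":0,"ax":0,"ay":0,"az":0}]' 0.69
python3 -c "
from h import *;st();look('t16.png');im=cv2.imread('pics/t16.png')[:,:,::-1]
for r in rects(im,lambda a:a.max(2)<50,(283,180,376,240),44,150):print(*r)
cv2.imwrite('pics/c16.png',cv2.resize(im[145:265,140:260,::-1],None,fx=4,fy=4))"
```

```text
clock: 50.85
position: [533.3, -84.2, 190.6]
ee_rot: [-0.685, 0.729, 0.001, -0.001]
contact_force: [0.2, 0.1, -0.7]
gripper_width: 72.2
grasp_force: 0.0
t50.9 tcp [533.3 -84.2 190.6] close176.43 tilt [-0.003  0.   ] F [ 0.2  0.1 -0.7] w72.2 g0.0 j1 0.14 j6 -0.21
adapters
   [442.1 401.1] [ 65. 117.] 3.0 [178.4 230.9]
cutter
   [674.1  35.9] [ 23. 143.] 88.3 [309. 146.]
[450.7  20. ] [47. 55.] 178.4 [316.5 224. ]
[485.4 -79.5] [ 59. 136.] 122.1 [352.1 210.4]
[ 552.1 -113.1] [33. 64.] 88.3 [363.5 186. ]
```

View pics/c16.png

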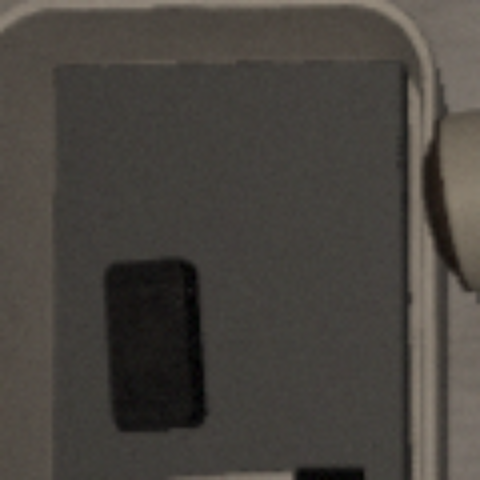

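D is at (442,401), turned about 3°, with crop centre (155,345). The tub is otherwise clear apart from the marker.

```bash
python3 -m handwheel '[{"x":-0.0385,"y":0.2022,"z":0,"ax":0,"ay":0,"az":0.0894},{"x":-0.0385,"y":0.2022,"z":0,"ax":0,"ay":0,"az":0.0894},{"x":-0.0385,"y":0.2022,"z":0,"ax":0,"ay":0,"az":0.0894},{"x":-0.0385,"y":0.2022,"z":0,"ax":0,"ay":0,"az":0.0894},{"x":-0.0385,"y":0.2022,"z":0,"ax":0,"ay":0,"az":0.0894},{"x":-0.0385,"y":0.2022,"z":0,"ax":0,"ay":0,"az":0.0894},{"x":-0.0385,"y":0.2022,"z":0,"ax":0,"ay":0,"az":0.0894},{"x":-0.0385,"y":0.2022,"z":0,"ax":0,"ay":0,"az":0.0894}]'
python3 -m handwheel '[{"x":-0.0385,"y":0.2022,"z":0,"ax":0,"ay":0,"az":0.0894},{"x":-0.0385,"y":0.2022,"z":0,"ax":0,"ay":0,"az":0.0894},{"x":-0.0385,"y":0.2022,"z":0,"ax":0,"ay":0,"az":0.0894},{"x":-0.0385,"y":0.2022,"z":0,"ax":0,"ay":0,"az":0.0894},{"x":0,"y":0,"z":0,"ax":0,"ay":0,"az":0},{"x":0,"y":0,"z":-0.1,"ax":0,"ay":0,"az":0},{"x":0,"y":0,"z":-0.1,"ax":0,"ay":0,"az":0},{"x":0,"y":0,"z":0,"ax":0,"ay":0,"az":0}]'
python3 -m handwheel '[{"x":0,"y":0,"z":0,"ax":0,"ay":0,"az":0},{"x":0,"y":0,"z":0,"ax":0,"ay":0,"az":0},{"x":0,"y":0,"z":0,"ax":0,"ay":0,"az":0},{"x":0,"y":0,"z":0,"ax":0,"ay":0,"az":0},{"x":0,"y":0,"z":0,"ax":0,"ay":0,"az":0},{"x":0,"y":0,"z":0,"ax":0,"ay":0,"az":0},{"x":0,"y":0,"z":0,"ax":0,"ay":0,"az":0},{"x":0,"y":0,"z":0,"ax":0,"ay":0,"az":0}]'
python3 -c "
from h import *;st();im=snap('side','s17.png')
print([x for x in rects(im,black,(270,140,345,190),51,20,n='side')])"
```

```text
clock: 51.7
position: [471.7, 240.5, 190.7]
ee_rot: [0.969, -0.249, -0.001, 0.001]
contact_force: [-1.1, 0.5, -0.2]
gripper_width: 72.2
grasp_force: 0.0
clock: 52.5
position: [440.3, 398.5, 147.8]
ee_rot: [1.0, 0.025, -0.003, 0.004]
contact_force: [0.3, -0.7, 0.1]
gripper_width: 72.0
grasp_force: 0.0
clock: 53.3
position: [442.0, 401.1, 152.2]
ee_rot: [1.0, 0.026, 0.0, -0.0]
contact_force: [-0.2, 0.4, 0.0]
gripper_width: 72.2
grasp_force: 0.0
t53.3 tcp [442.  401.1 152.2] close93.01 tilt [0. 0.] F [-0.2  0.4  0. ] w72.2 g0.0 j1 1.01 j6 0.62
[(array([439.1, 386.6]), array([61., 93.]), 0.2, array([294.5, 163. ], dtype=float32))]
```

```bash
python3 -m handwheel '[{"x":0,"y":0,"z":-0.15,"ax":0,"ay":0,"az":0},{"x":0,"y":0,"z":-0.15,"ax":0,"ay":0,"az":0},{"x":0,"y":0,"z":-0.1,"ax":0,"ay":0,"az":0},{"x":0,"y":0,"z":-0.07,"ax":0,"ay":0,"az":0},{"x":0,"y":0,"z":-0.035,"ax":0,"ay":0,"az":0},{"x":0,"y":0,"z":0,"ax":0,"ay":0,"az":0},{"x":0,"y":0,"z":0,"ax":0,"ay":0,"az":0},{"x":0,"y":0,"z":0,"ax":0,"ay":0,"az":0}]'
python3 -m handwheel '[{"x":0,"y":0,"z":0,"ax":0,"ay":0,"az":0},{"x":0,"y":0,"z":0,"ax":0,"ay":0,"az":0},{"x":0,"y":0,"z":0,"ax":0,"ay":0,"az":0},{"x":0,"y":0,"z":0,"ax":0,"ay":0,"az":0},{"x":0,"y":0,"z":0,"ax":0,"ay":0,"az":0},{"x":0,"y":0,"z":0,"ax":0,"ay":0,"az":0},{"x":0,"y":0,"z":0,"ax":0,"ay":0,"az":0},{"x":0,"y":0,"z":0,"ax":0,"ay":0,"az":0}]' -1
python3 -m handwheel '[{"x":0,"y":0,"z":0.1,"ax":0,"ay":0,"az":0},{"x":0,"y":0,"z":0.15,"ax":0,"ay":0,"az":0},{"x":0,"y":0,"z":0.15,"ax":0,"ay":0,"az":0},{"x":0,"y":0,"z":0.15,"ax":0,"ay":0,"az":0},{"x":0,"y":0,"z":0.15,"ax":0,"ay":0,"az":0},{"x":0,"y":0,"z":0,"ax":0,"ay":0,"az":0},{"x":0,"y":0,"z":0,"ax":0,"ay":0,"az":0},{"x":0,"y":0,"z":0,"ax":0,"ay":0,"az":0}]'
```

```text
clock: 54.15
position: [442.4, 401.7, 52.2]
ee_rot: [1.0, 0.026, 0.001, -0.001]
contact_force: [-0.1, -0.3, 0.3]
gripper_width: 72.1
grasp_force: 0.0
clock: 54.95
position: [442.5, 401.6, 52.5]
ee_rot: [1.0, 0.027, 0.001, -0.001]
contact_force: [-1.0, -0.5, 6.3]
gripper_width: 53.3
grasp_force: 66.0
clock: 55.75
position: [441.1, 400.1, 189.1]
ee_rot: [1.0, 0.026, -0.001, 0.001]
contact_force: [-0.4, -0.1, -2.9]
gripper_width: 53.7
grasp_force: 65.2
```

```bash
python3 -m handwheel '[{"x":0.0012,"y":-0.2001,"z":0,"ax":0,"ay":0,"az":-0.0894},{"x":0.0012,"y":-0.2001,"z":0,"ax":0,"ay":0,"az":-0.0894},{"x":0.0012,"y":-0.2001,"z":0,"ax":0,"ay":0,"az":-0.0894},{"x":0.0012,"y":-0.2001,"z":0,"ax":0,"ay":0,"az":-0.0894},{"x":0.0012,"y":-0.2001,"z":0,"ax":0,"ay":0,"az":-0.0894},{"x":0.0012,"y":-0.2001,"z":0,"ax":0,"ay":0,"az":-0.0894},{"x":0.0012,"y":-0.2001,"z":0,"ax":0,"ay":0,"az":-0.0894},{"x":0.0012,"y":-0.2001,"z":0,"ax":0,"ay":0,"az":-0.0894}]'
python3 -m handwheel '[{"x":0.0012,"y":-0.2001,"z":0,"ax":0,"ay":0,"az":-0.0894},{"x":0.0012,"y":-0.2001,"z":0,"ax":0,"ay":0,"az":-0.0894},{"x":0.0012,"y":-0.2001,"z":0,"ax":0,"ay":0,"az":-0.0894},{"x":0.0012,"y":-0.2001,"z":0,"ax":0,"ay":0,"az":-0.0894},{"x":0,"y":0,"z":0,"ax":0,"ay":0,"az":0},{"x":0,"y":0,"z":0,"ax":0,"ay":0,"az":0},{"x":0,"y":0,"z":0,"ax":0,"ay":0,"az":0},{"x":0,"y":0,"z":-0.15,"ax":0,"ay":0,"az":0}]'
python3 -m handwheel '[{"x":0,"y":0,"z":-0.15,"ax":0,"ay":0,"az":0},{"x":0,"y":0,"z":-0.15,"ax":0,"ay":0,"az":0},{"x":0,"y":0,"z":0,"ax":0,"ay":0,"az":0},{"x":0,"y":0,"z":0,"ax":0,"ay":0,"az":0},{"x":0,"y":0,"z":0,"ax":0,"ay":0,"az":0},{"x":0,"y":0,"z":0,"ax":0,"ay":0,"az":0},{"x":0,"y":0,"z":0,"ax":0,"ay":0,"az":0},{"x":0,"y":0,"z":0,"ax":0,"ay":0,"az":0}]'
python3 -c "
from h import *;st();endedge('t18.png',-1,-18.5);endedge('t19.png',1,-18.5)"
```

```text
clock: 56.55
position: [442.7, 79.0, 189.6]
ee_rot: [0.859, -0.513, -0.001, 0.001]
contact_force: [0.5, 0.4, -2.0]
gripper_width: 53.0
grasp_force: 65.1
clock: 57.35
position: [448.2, -78.0, 163.8]
ee_rot: [-0.686, 0.727, -0.003, 0.004]
contact_force: [1.6, 0.5, -2.0]
gripper_width: 53.1
grasp_force: 65.2
clock: 58.15
position: [445.2, -79.1, 101.8]
ee_rot: [-0.685, 0.729, -0.0, 0.001]
contact_force: [0.3, -1.1, -1.0]
gripper_width: 53.4
grasp_force: 65.1
t58.1 tcp [445.2 -79.1 101.8] close176.46 tilt [0.002 0.   ] F [ 0.3 -1.1 -1. ] w53.4 g65.1 j1 0.19 j6 -0.25
[376.1 374.8] v233 u0=369 [46, 48, 43, 42, 40, 39, 39, 40, 38, 38, 37, 41, 53, 55, 53, 77]
[376.2 374.9] v229 u0=369 [53, 52, 53, 50, 51, 46, 45, 42, 38, 35, 41, 44, 39, 51, 55, 55]
[376.3 375. ] v226 u0=369 [52, 54, 51, 51, 56, 52, 46, 40, 42, 42, 36, 41, 39, 43, 54, 55]
[376.4 375.1] v222 u0=369 [54, 54, 56, 55, 51, 50, 46, 41, 40, 37, 40, 37, 41, 49, 55, 50]
[376.5 375.2] v218 u0=369 [55, 54, 55, 48, 46, 43, 39, 38, 41, 38, 42, 34, 44, 50, 51, 50]
[331.6 331.4] v232 u0=324 [137, 138, 134, 139, 136, 137, 134, 135, 136, 136, 137, 133, 136, 133, 131, 134]
[331.7 331.6] v228 u0=324 [126, 128, 128, 128, 128, 132, 129, 131, 136, 133, 133, 138, 134, 134, 134, 135]
[331.9 331.7] v224 u0=324 [121, 118, 119, 121, 120, 121, 122, 125, 125, 125, 123, 127, 126, 125, 127, 124]
[332.  331.8] v220 u0=324 [113, 109, 111, 111, 113, 115, 115, 114, 113, 115, 114, 118, 116, 121, 117, 118]
[332.1 331.9] v216 u0=325 [97, 97, 101, 100, 100, 104, 101, 101, 103, 108, 106, 108, 110, 108, 106, 108]
```

```bash
python3 -m handwheel '[{"x":0,"y":0,"z":-0.08,"ax":0,"ay":0,"az":0},{"x":0,"y":0,"z":-0.06,"ax":0,"ay":0,"az":0},{"x":0,"y":0,"z":-0.03,"ax":0,"ay":0,"az":0},{"x":0,"y":0,"z":-0.02,"ax":0,"ay":0,"az":0},{"x":0,"y":0,"z":-0.01,"ax":0,"ay":0,"az":0},{"x":0,"y":0,"z":-0.01,"ax":0,"ay":0,"az":0},{"x":0,"y":0,"z":0,"ax":0,"ay":0,"az":0},{"x":0,"y":0,"z":0,"ax":0,"ay":0,"az":0}]'
python3 -m handwheel '[{"x":0,"y":0,"z":-0.01,"ax":0,"ay":0,"az":0},{"x":0,"y":0,"z":-0.01,"ax":0,"ay":0,"az":0},{"x":0,"y":0,"z":-0.01,"ax":0,"ay":0,"az":0},{"x":0,"y":0,"z":0,"ax":0,"ay":0,"az":0},{"x":0,"y":0,"z":0,"ax":0,"ay":0,"az":0},{"x":0,"y":0,"z":0,"ax":0,"ay":0,"az":0},{"x":0,"y":0,"z":0,"ax":0,"ay":0,"az":0},{"x":0,"y":0,"z":0,"ax":0,"ay":0,"az":0}]'
```

```text
clock: 59.05
position: [445.1, -79.1, 59.4]
ee_rot: [-0.685, 0.729, -0.0, 0.0]
contact_force: [-0.5, 0.0, -1.7]
gripper_width: 53.4
grasp_force: 65.1
clock: 59.85
position: [444.9, -79.2, 53.2]
ee_rot: [-0.685, 0.729, -0.0, 0.0]
contact_force: [0.1, 0.2, -2.0]
gripper_width: 53.3
grasp_force: 65.1
```

It is in the recess without contact (underside about 35 mm). Release and press.

```bash
python3 -m handwheel '[{"x":0,"y":0,"z":-0.008,"ax":0,"ay":0,"az":0},{"x":0,"y":0,"z":-0.009,"ax":0,"ay":0,"az":0},{"x":0,"y":0,"z":0,"ax":0,"ay":0,"az":0},{"x":0,"y":0,"z":0,"ax":0,"ay":0,"az":0},{"x":0,"y":0,"z":0,"ax":0,"ay":0,"az":0},{"x":0,"y":0,"z":0,"ax":0,"ay":0,"az":0},{"x":0,"y":0,"z":0,"ax":0,"ay":0,"az":0},{"x":0,"y":0,"z":0,"ax":0,"ay":0,"az":0}]'
python3 -m handwheel '[{"x":0,"y":0,"z":0,"ax":0,"ay":0,"az":0},{"x":0,"y":0,"z":0,"ax":0,"ay":0,"az":0},{"x":0,"y":0,"z":0,"ax":0,"ay":0,"az":0},{"x":0,"y":0,"z":0,"ax":0,"ay":0,"az":0},{"x":0,"y":0,"z":0.1,"ax":0,"ay":0,"az":0},{"x":0,"y":0,"z":0.1,"ax":0,"ay":0,"az":0},{"x":0,"y":0,"z":0.05,"ax":0,"ay":0,"az":0},{"x":0,"y":0,"z":0,"ax":0,"ay":0,"az":0}]' 0.6
python3 -m handwheel '[{"x":0,"y":0,"z":0,"ax":0,"ay":0,"az":0},{"x":0,"y":0,"z":0,"ax":0,"ay":0,"az":0},{"x":0,"y":0,"z":0,"ax":0,"ay":0,"az":0},{"x":0,"y":0,"z":0,"ax":0,"ay":0,"az":0},{"x":0,"y":0,"z":0,"ax":0,"ay":0,"az":0},{"x":0,"y":0,"z":0,"ax":0,"ay":0,"az":0},{"x":0,"y":0,"z":-0.08,"ax":0,"ay":0,"az":0},{"x":0,"y":0,"z":-0.07,"ax":0,"ay":0,"az":0}]' -1
python3 -m handwheel '[{"x":0,"y":0,"z":-0.01,"ax":0,"ay":0,"az":0},{"x":0,"y":0,"z":-0.01,"ax":0,"ay":0,"az":0},{"x":0,"y":0,"z":-0.01,"ax":0,"ay":0,"az":0},{"x":0,"y":0,"z":-0.01,"ax":0,"ay":0,"az":0},{"x":0,"y":0,"z":-0.01,"ax":0,"ay":0,"az":0},{"x":0,"y":0,"z":-0.01,"ax":0,"ay":0,"az":0},{"x":0,"y":0,"z":-0.01,"ax":0,"ay":0,"az":0},{"x":0,"y":0,"z":0,"ax":0,"ay":0,"az":0}]'
python3 -m handwheel '[{"x":0,"y":0,"z":-0.01,"ax":0,"ay":0,"az":0},{"x":0,"y":0,"z":-0.01,"ax":0,"ay":0,"az":0},{"x":0,"y":0,"z":-0.01,"ax":0,"ay":0,"az":0},{"x":0,"y":0,"z":-0.01,"ax":0,"ay":0,"az":0},{"x":0,"y":0,"z":-0.01,"ax":0,"ay":0,"az":0},{"x":0,"y":0,"z":-0.005,"ax":0,"ay":0,"az":0},{"x":0,"y":0,"z":0,"ax":0,"ay":0,"az":0},{"x":0,"y":0,"z":0,"ax":0,"ay":0,"az":0}]'
```

```text
clock: 60.65
position: [444.9, -79.2, 49.7]
ee_rot: [-0.685, 0.729, -0.0, 0.0]
contact_force: [0.5, 0.5, -1.9]
gripper_width: 53.5
grasp_force: 65.1
clock: 61.45
position: [445.9, -79.0, 100.9]
ee_rot: [-0.685, 0.729, -0.001, 0.001]
contact_force: [0.4, -0.1, -0.2]
gripper_width: 68.3
grasp_force: 0.0
clock: 62.25
position: [445.2, -79.1, 69.6]
ee_rot: [-0.685, 0.729, -0.0, 0.001]
contact_force: [-0.4, 0.7, -0.6]
gripper_width: 0.2
grasp_force: 0.0
clock: 63.05
position: [445.3, -79.1, 56.3]
ee_rot: [-0.685, 0.728, -0.0, 0.0]
contact_force: [-0.9, 0.4, 1.9]
gripper_width: -0.1
grasp_force: 1.6
clock: 63.85
position: [445.3, -79.1, 45.2]
ee_rot: [-0.685, 0.729, -0.0, 0.0]
contact_force: [-0.6, 0.4, 5.5]
gripper_width: 0.2
grasp_force: 2.8
```

```bash
python3 -m handwheel '[{"x":0,"y":0,"z":-0.007,"ax":0,"ay":0,"az":0},{"x":0,"y":0,"z":-0.007,"ax":0,"ay":0,"az":0},{"x":0,"y":0,"z":0,"ax":0,"ay":0,"az":0},{"x":0,"y":0,"z":0,"ax":0,"ay":0,"az":0},{"x":0,"y":0,"z":0,"ax":0,"ay":0,"az":0},{"x":0,"y":0,"z":0,"ax":0,"ay":0,"az":0},{"x":0,"y":0,"z":0,"ax":0,"ay":0,"az":0},{"x":0,"y":0,"z":0,"ax":0,"ay":0,"az":0}]'
```

```text
clock: 64.65
position: [445.4, -79.1, 43.9]
ee_rot: [-0.685, 0.728, -0.001, 0.0]
contact_force: [-5.0, 2.0, 19.0]
gripper_width: 0.1
grasp_force: 9.6
```

All four are in. Lift and go over to the bell, high up and with x beyond the lever.

```bash
python3 -m handwheel '[{"x":0,"y":0,"z":0.05,"ax":0,"ay":0,"az":0},{"x":0,"y":0,"z":0.15,"ax":0,"ay":0,"az":0},{"x":0,"y":0,"z":0.2,"ax":0,"ay":0,"az":0},{"x":0,"y":0,"z":0.2,"ax":0,"ay":0,"az":0},{"x":0,"y":0,"z":0.2,"ax":0,"ay":0,"az":0},{"x":0.15,"y":0,"z":0,"ax":0,"ay":0,"az":0},{"x":0.15,"y":0,"z":0,"ax":0,"ay":0,"az":0},{"x":0.15,"y":0,"z":0,"ax":0,"ay":0,"az":0}]'
python3 -m handwheel '[{"x":0.03,"y":-0.21,"z":0,"ax":0,"ay":0,"az":0},{"x":0.03,"y":-0.21,"z":0,"ax":0,"ay":0,"az":0},{"x":0.03,"y":-0.21,"z":0,"ax":0,"ay":0,"az":0},{"x":0.03,"y":-0.21,"z":0,"ax":0,"ay":0,"az":0},{"x":0.03,"y":-0.21,"z":0,"ax":0,"ay":0,"az":0},{"x":0.03,"y":-0.21,"z":0,"ax":0,"ay":0,"az":0},{"x":0.03,"y":-0.21,"z":0,"ax":0,"ay":0,"az":0},{"x":0,"y":0,"z":0,"ax":0,"ay":0,"az":0}]'
python3 -m handwheel '[{"x":0,"y":0,"z":-0.15,"ax":0,"ay":0,"az":0},{"x":0,"y":0,"z":-0.15,"ax":0,"ay":0,"az":0},{"x":0,"y":0,"z":-0.15,"ax":0,"ay":0,"az":0},{"x":0,"y":0,"z":-0.1,"ax":0,"ay":0,"az":0},{"x":0,"y":0,"z":0,"ax":0,"ay":0,"az":0},{"x":0,"y":0,"z":0,"ax":0,"ay":0,"az":0},{"x":0,"y":0,"z":0,"ax":0,"ay":0,"az":0},{"x":0,"y":0,"z":0,"ax":0,"ay":0,"az":0}]'
python3 -c "
from h import *;st();t=snap('side','s20.png');u=snap('top','t20.png')
cv2.imwrite('pics/c20.png',np.hstack([cv2.resize(t[240:310,310:380,::-1],None,fx=5.6,fy=5.6),cv2.resize(u[165:265,270:370,::-1],(392,392))]))
print(proj('side',[[577,-373,65],[577,-373,90]]))"
```

```text
clock: 65.45
position: [535.8, -79.2, 202.5]
ee_rot: [-0.685, 0.729, -0.0, 0.001]
contact_force: [1.0, 0.6, -0.2]
gripper_width: -0.2
grasp_force: 0.0
clock: 66.25
position: [576.3, -377.7, 199.9]
ee_rot: [-0.683, 0.73, 0.0, -0.001]
contact_force: [0.1, 0.5, -0.6]
gripper_width: 0.1
grasp_force: 0.0
clock: 67.05
position: [577.8, -373.4, 93.8]
ee_rot: [-0.685, 0.729, -0.001, 0.001]
contact_force: [0.2, 0.1, -0.1]
gripper_width: -0.5
grasp_force: 0.0
t67.0 tcp [ 577.8 -373.4   93.8] close176.47 tilt [ 0.003 -0.001] F [ 0.2  0.1 -0.1] w-0.5 g0.0 j1 -0.34 j6 0.28
[[344.38678455 281.66867272]
 [344.9479063  274.53121757]]
```

View pics/c20.png

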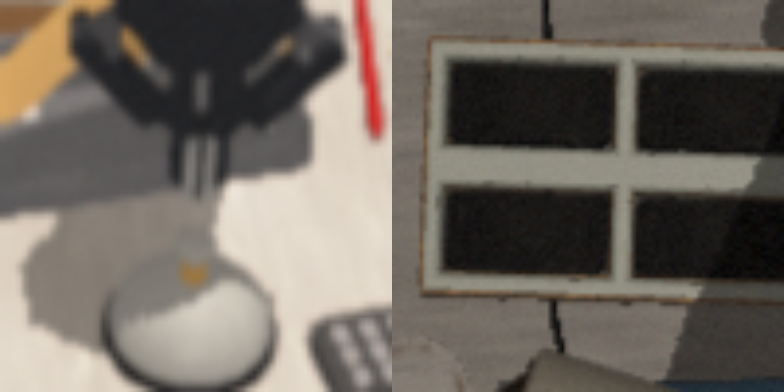

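All four adapters fill their recesses, and the shut fingertips hang straight above the plunger. I press it in steps.

```bash
python3 -m handwheel '[{"x":0,"y":0,"z":-0.08,"ax":0,"ay":0,"az":0},{"x":0,"y":0,"z":-0.05,"ax":0,"ay":0,"az":0},{"x":0,"y":0,"z":-0.01,"ax":0,"ay":0,"az":0},{"x":0,"y":0,"z":-0.01,"ax":0,"ay":0,"az":0},{"x":0,"y":0,"z":-0.01,"ax":0,"ay":0,"az":0},{"x":0,"y":0,"z":-0.01,"ax":0,"ay":0,"az":0},{"x":0,"y":0,"z":0,"ax":0,"ay":0,"az":0},{"x":0,"y":0,"z":0,"ax":0,"ay":0,"az":0}]'
python3 -m handwheel '[{"x":0,"y":0,"z":-0.008,"ax":0,"ay":0,"az":0},{"x":0,"y":0,"z":-0.004,"ax":0,"ay":0,"az":0},{"x":0,"y":0,"z":0,"ax":0,"ay":0,"az":0},{"x":0,"y":0,"z":0,"ax":0,"ay":0,"az":0},{"x":0,"y":0,"z":0,"ax":0,"ay":0,"az":0},{"x":0,"y":0,"z":0,"ax":0,"ay":0,"az":0},{"x":0,"y":0,"z":0,"ax":0,"ay":0,"az":0},{"x":0,"y":0,"z":0,"ax":0,"ay":0,"az":0}]'
```

```text
clock: 67.95
position: [576.6, -373.0, 58.3]
ee_rot: [-0.685, 0.729, 0.0, -0.0]
contact_force: [-2.1, 3.2, 5.3]
gripper_width: -0.2
grasp_force: 2.5
clock: 68.75
position: [576.7, -373.1, 57.1]
ee_rot: [-0.685, 0.729, -0.0, -0.0]
contact_force: [-3.0, 4.3, 9.1]
gripper_width: -0.2
grasp_force: 4.7
```

```bash
python3 -m handwheel '[{"x":0,"y":0,"z":-0.006,"ax":0,"ay":0,"az":0},{"x":0,"y":0,"z":0,"ax":0,"ay":0,"az":0},{"x":0,"y":0,"z":0,"ax":0,"ay":0,"az":0},{"x":0,"y":0,"z":0,"ax":0,"ay":0,"az":0},{"x":0,"y":0,"z":0,"ax":0,"ay":0,"az":0},{"x":0,"y":0,"z":0,"ax":0,"ay":0,"az":0},{"x":0,"y":0,"z":0,"ax":0,"ay":0,"az":0},{"x":0,"y":0,"z":0,"ax":0,"ay":0,"az":0}]'
python3 -m handwheel '[{"x":0,"y":0,"z":0.05,"ax":0,"ay":0,"az":0},{"x":0,"y":0,"z":0.1,"ax":0,"ay":0,"az":0},{"x":0,"y":0,"z":0.2,"ax":0,"ay":0,"az":0},{"x":0,"y":0,"z":0.2,"ax":0,"ay":0,"az":0},{"x":0,"y":0,"z":0.2,"ax":0,"ay":0,"az":0},{"x":0,"y":0,"z":0,"ax":0,"ay":0,"az":0},{"x":0,"y":0,"z":0,"ax":0,"ay":0,"az":0},{"x":0,"y":0,"z":0,"ax":0,"ay":0,"az":0}]'
python3 -c "
from h import *;st();t=snap('side','s21.png');u=snap('top','t21.png')
cv2.imwrite('pics/c21.png',np.hstack([cv2.resize(t[130:310,230:410,::-1],(396,396)),cv2.resize(u[115:265,230:380,::-1],(396,396))]))
look('t22.png')"
```

```text
clock: 69.55
position: [576.8, -373.2, 57.0]
ee_rot: [-0.685, 0.728, -0.0, -0.0]
contact_force: [-4.9, 5.7, 15.0]
gripper_width: -0.0
grasp_force: 6.7
clock: 70.35
position: [576.5, -373.0, 202.6]
ee_rot: [-0.685, 0.729, 0.001, -0.0]
contact_force: [-0.3, 0.5, -2.1]
gripper_width: 0.2
grasp_force: 0.0
t70.3 tcp [ 576.5 -373.   202.6] close176.43 tilt [-0.002  0.001] F [-0.3  0.5 -2.1] w0.2 g0.0 j1 -0.34 j6 0.28
adapters
cutter
   [674.1  35.9] [ 23. 143.] 88.3 [309. 146.]
```

View pics/c21.png

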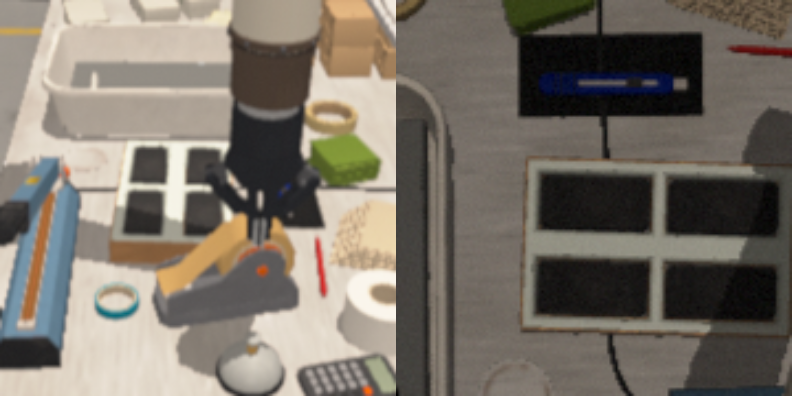

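The final view shows all four adapters flush in the tray, the cutter on the mat, only the marker left in the tub, and the bell released with the arm clear.

```bash
python3 -c "
from bench import arm;print(arm.job_done())"
```

```text
the job is handed in; nothing more can be done
None
```

I handed the job in: the cutter is on the mat, all four adapters are pressed flush in the tray, the marker is still in the tub, and the bell was pressed to its stop and let go, at about 70 s on the robot's clock.

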